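# Swing down the high bin flap with the hook pole

## Robot

A 7-joint arm with a two-finger parallel gripper is mounted at the origin on the work surface. World frame = base frame: x ahead of the robot, y to its left, z up, the work surface at z = 0. Lengths are in m, angles in rad, forces in N, time in s.
With the tool pointing down it reaches from about 0.425 to 0.825 m from the base axis. Payload 3.6 kg.
Tool frame: the origin (TCP) lies at the centre of the arm's flange, where the gripper is bolted on; the fingertips stand 186 mm ahead of it and the grasp point (between the pads) lies 167 mm ahead of it (env.hold_point_z is the distance from the TCP to the grasp point, in m); x points along the fingers, y is the direction in which the jaws open and shut, and the axes are right-handed (so a half turn about x gives the same grasp; the last joint's range is limited). The gripper opens to 93 mm and grips with 3 to 60 N. Pads are 15 mm wide; open, the fingers measure 128 mm over their backs; the gripper's body (75 mm by 188 mm) begins 65 mm behind the grasp point.
Start: joints at [-1.2, 0.615, -0.013, 1.423, 0.008, 1.103, -0.04], TCP at [0.252, 0.599, 0.405] pointing down, gripper open.
Joint ranges: [-3.12, 3.12], [-0.3, 2.06], [-1.34, 1.32], [0.26, 2.42], [-1.36, 4.5], [0.01, 1.98], [-2.84, 2.84]. Speed limits (rad/s): [2.79, 2.79, 3.14, 3.14, 3.14, 3.14, 3.14].

## Interface

Orientations are given as [roll, pitch, yaw] about the fixed x, y, z axes, in that order (R = Rz(yaw) Ry(pitch) Rx(roll)).
In Python, from workcell import env gives the robot as it stands.
- The arm moves only by the shell command python3 -m creep 'ROWS' [OPENING] [FORCE]. ROWS is JSON, a list of rows, each an object of numbers: "dx", "dy", "dz": the shift along the world's x, y, z in m; "wx", "wy", "wz": the turn, a rotation vector about the world's x, y, z in degrees. In form: [{"dx": .., "dy": .., "dz": .., "wx": .., "wy": .., "wz": ..}, ...]. A call has 1 to 5 rows; each row shifts and turns the commanded pose from where the row before left it; what a row does not reach is not made up. A row lasts 1/10 s, in which the tool goes at most 50 mm and 8.59 degrees, less where a joint would pass 70% of its speed; a pose out of reach is approached as far as the arm can. A call is refused whole if a number of a shift passes 0.05 or a number of a turn 8.59, either way. A call with a gripper value outside its range is refused whole. OPENING is the opening, from 0 (shut) to 1 (fully open), set as the call begins (- or left out, the last holds). The fingers move at their own pace and stop on an object; FORCE is the grip in N (left out, the last holds). Time passes only in rows, so rows that do not move let the fingers close. It gives the time, the measured TCP pose, the force and the opening at its end, in the units of the state.
- env.state(): the state, without advancing time (a new reading comes with each control period).
- env.read_camera(name): name is "scene" or "top" or "wrist"; returns a dict with "color" (400x640x3 uint8, red, green, blue), "range_z" (400x640 float32, m along the optical axis (not along the pixel's ray), 0 where there is no reading), "vertical_fov" (degrees; the focal length in pixels is half the picture's height over the tangent of half this angle, whatever the lens; pixels are square), "cx", "cy" (the principal point, pixels), "xyz" and "orientation" of the camera in the world. Camera axes: x right, y up, looking along -z (the intrinsics and any distortion apply to the point x, -y, -z); pixel columns grow to the right and rows downward; lengths in m; the calibration is good to about 2 mm. A picture is of the moment at which its call begins.
- env.job_done(): hands the job in, once; it reports no verdict.
The state is a dict: "time": time; "joint_positions": joint angles; "joint_vel": joint speeds; "effort": joint torques, N m; "tcp_pos": TCP position; "eef_rot": TCP orientation; "ft_force": force on the tool from outside, world axes, zero at the start; "wrist_torque": the same for the moment, N m; "opening": finger opening in m.
Only numpy, scipy, OpenCV 4.12 (cv2) and the standard library are available. Lean on these libraries where they do the work, as an engineer would, in place of code of your own. Each camera call takes 0.05 s, during which the arm holds its last target.

## Task

Take the pole with the hooked end from the rod stand, put its hook through the ring on the wide flap of the high storage bin, and swing that flap all the way down with the pole. Then unhook, leaving the flap down, and lay the pole back across both rails of the stand in its notches, hook hanging down.

Things in the scene. Friction and masses are not known exactly. Their poses are not given: they have to be found in the camera images.
- pole_grip (a point): Centre of the hook pole's black handle, 100 x 24 x 24 mm. x along the pole to the hook end, z up. A 12 mm round aluminium shaft runs on the handle's centre line from x -110 to +200 mm, where a steel pin points down. About 0.16 kg, balanced within 30 mm of this point. Lies in either of two places on the stand; the other rod there has a like handle but ends in a rubber ball.
- hook (a point): Point on the axis of the pole's hook, a straight 8 mm pin at x = +200 mm from the handle's centre, pointing down from the shaft and ending 55 mm below its centre line. This point is 30 mm below that line. Axes as pole_grip.
- eye (a point): Centre of the steel ring (44 mm hole, 6 mm wire) on the wide flap (225 x 130 mm). Axes turn with the flap: x into the bin, y along the hinge, z up the flap, vertical when shut. Hinge (flap's lower edge) at x +33, z -139 mm; opens out and down to a stop at 1.2 rad, stiff (0.3 N m). Ring bent up 35 deg on the -x side: outer rim 14 mm above centre when shut, open from above; 14 mm below at the stop.
- stand: Fixed rod stand, origin under its centre on the bench; x along the rods. White rails at x -85 and +85 mm, 12 mm thick, each with notches at y -50 and +50 mm: flat bottom 80 mm above the bench, 24 mm wide, flaring to 50 mm at 105 mm height. A rod lies across both rails, handle between them, shaft's centre line at 86 mm, parallel to x.

How it is judged:
On the way, in this order (a step that is already met when the one before it is completed fails the run):
1. the pole's hook is in the ring of the wide flap, which is still nearly upright (distance between hook and eye below 0.035 m and angle between eye's own z axis and vertical below 0.5 rad), for 0.1 s.
2. the flap is down (at least 1.05 of its 1.2 rad) with the hook still in the ring (distance between hook and eye below 0.04 m and angle between eye's own z axis and vertical above 1.05 rad), for 0.1 s.
At the end, for the whole second after the job is handed in: Wide flap 1.05 rad or more from upright; hook pole lying in a notch of both stand rails: handle centre 78 to 98 mm above the bench, within 45 mm along and 75 mm across of the stand's centre, parallel to its x within 0.17 rad, pin hanging down within 0.4 rad (angle between eye's own z axis and vertical above 1.05 rad and z of pole_grip in the frame of stand between 0.078 and 0.098 m and x of pole_grip in the frame of stand between -0.045 and 0.045 m and y of pole_grip in the frame of stand between -0.075 and 0.075 m and angle between the x axis of pole_grip and the x axis of stand, either way round below 0.17 rad and angle between pole_grip's own z axis and vertical below 0.4 rad); the robot touches nothing.
It fails at once if the fingers push the flap themselves (contact force between the fingers and wide_flap above 1 N).
It also fails if it takes over 54 s, if anything falls off the work surface, if the arm or the gripper's body presses on something with over 40 N, if the wrist force passes 120 N, or if a joint passes its speed limit or range.

## Working session

There is one attempt and no reset: what is moved stays moved. The work goes in short steps, Python scripts to look and compute and a shell command to move; the robot and the scene stay as the last step left them, time stands still between calls to the robot, and variables do not carry over. Pictures are saved under pics/ and viewed, and the job is handed in when it is done.

```bash
ls; mkdir -p pics
cat > h.py <<'E'
import numpy as np, cv2
from scipy.spatial.transform import Rotation as R
from workcell import env
def snap(n,fn=None):
    c=env.read_camera(n)
    if fn: cv2.imwrite('pics/'+fn,c['color'][:,:,::-1]); np.savez('pics/'+fn[:-4]+'.npz',**{k:np.array(v) for k,v in c.items()})
    return c
E
python3 - <<'E'
from h import *
for n in ['scene','top','wrist']:
    c=snap(n,n+'0.png'); print(n,{k:v for k,v in c.items() if k not in('color','range_z')}, (c['range_z']>0).mean())
print(env.state())
E
```

```text
pics
scene {'vertical_fov': 55.375024875430626, 'cx': 330.5798094130463, 'cy': 206.17682315620254, 'xyz': array([1.13711686, 0.13448347, 0.65577812]), 'orientation': array([ 0.88914663, -0.02014226,  1.82822331])} 0.996125
top {'vertical_fov': 48.465133709833395, 'cx': 322.12500141548844, 'cy': 199.26159925914166, 'xyz': array([ 0.37275162, -0.00996253,  1.09213045]), 'orientation': array([ 0.17331643,  0.03461394, -1.59148077])} 0.9956953125
wrist {'vertical_fov': 61.0271082365464, 'cx': 321.1887850688563, 'cy': 193.3379749347577, 'xyz': array([0.18550826, 0.62738381, 0.38273064]), 'orientation': array([-0.26036058,  0.00139174,  1.17324954])} 0.99609765625
{'time': 0.15, 'joint_positions': array([-1.1995031 ,  0.61571847, -0.01262821,  1.42454005,  0.00813733,
        1.10339995, -0.04041469]), 'joint_vel': array([ 0.00039766, -0.00368997,  0.00046476, -0.00653135,  0.00019991,
        0.00041132,  0.00080492]), 'effort': array([ 9.95430564e-04, -4.59349108e+01,  2.09487411e-01, -1.65941727e+01,
       -6.10563741e-02,  1.81650894e-02,  1.40876136e-04]), 'tcp_pos': array([0.25168997, 0.59903335, 0.40382993]), 'eef_rot': array([-1.54829739,  1.56878127, -1.94601486]), 'ft_force': array([ 0.18289223,  0.80286228, -0.0478553 ]), 'wrist_torque': array([ 0.01394802, -0.00832814, -0.01672518]), 'opening': 0.09271852004746746}
```

View pics/scene0.png

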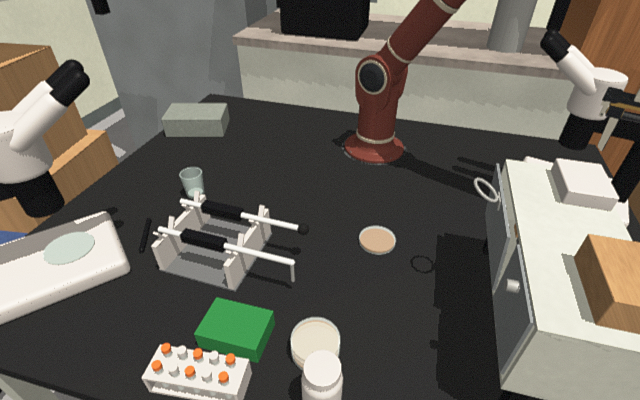

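View pics/top0.png

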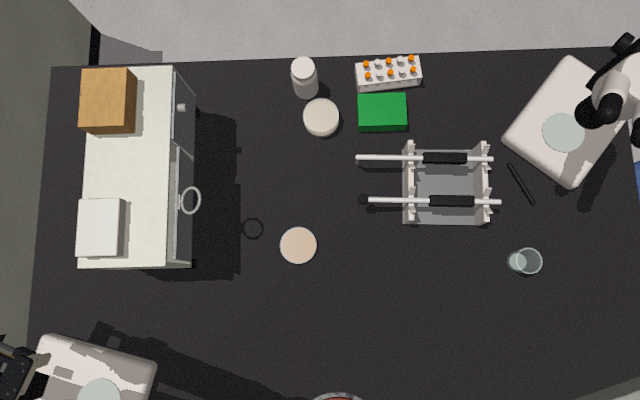

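View pics/wrist0.png

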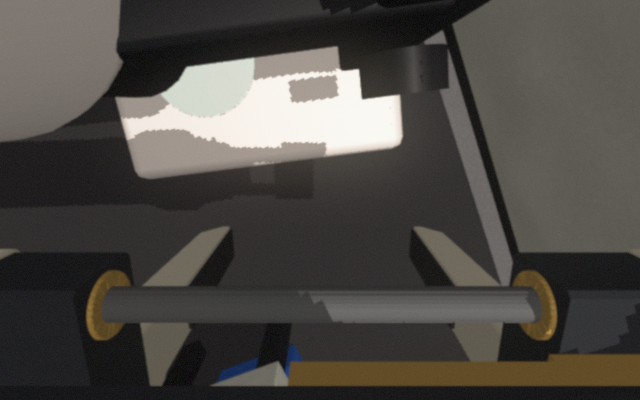

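The scene picture shows the hook pole nearer the camera, with its pin at about (291,270). The other rod ends in a ball at (303,229). The ring is at (486,190) in the scene picture and (190,200) in the top one. Top image: pole row 158, pointing left (+y). I'll measure these next.

```bash
cat >> h.py <<'E'
def ray(c,u,v):
    f=200/np.tan(np.radians(float(c['vertical_fov']))/2)
    d=np.array([(u-c['cx'])/f,-(v-c['cy'])/f,-1.0])
    return np.array(c['xyz']),R.from_euler('xyz',c['orientation']).as_matrix()@d
def pt(c,u,v,z=None):
    o,d=ray(c,u,v)
    return o+d*(c['range_z'][int(round(v)),int(round(u))] if z is None else (z-o[2])/d[2])
def tri(c1,p1,c2,p2):
    o1,d1=ray(c1,*p1);o2,d2=ray(c2,*p2)
    s=np.linalg.lstsq(np.c_[d1,-d2],o2-o1,rcond=None)[0]
    a,b=o1+d1*s[0],o2+d2*s[1]
    return (a+b)/2,np.linalg.norm(a-b)
def proj(c,P):
    f=200/np.tan(np.radians(float(c['vertical_fov']))/2)
    p=R.from_euler('xyz',c['orientation']).as_matrix().T@(np.array(P)-c['xyz'])
    return np.array([c['cx']+f*p[0]/-p[2],c['cy']-f*p[1]/-p[2]])
def load(n): return dict(np.load('pics/'+n+'.npz'))
E
python3 - <<'E'
from h import *
s=load('scene0');t=load('top0')
np.set_printoptions(precision=4,suppress=True)
for n,c,x0,y0,w,h,k in [('s1',s,140,180,180,120,4),('t1',t,340,130,170,100,4.5),('s2',s,450,140,190,260,2.3),('t2',t,70,60,150,220,2.7)]:
    cv2.imwrite(f'pics/crop_{n}.png',cv2.resize(c['color'][y0:y0+h,x0:x0+w,::-1],None,fx=k,fy=k,interpolation=cv2.INTER_CUBIC))
for uv in [(400,158),(445,158),(360,158),(485,159),(445,201),(300,300),(176,200),(190,187)]: print('top',uv,pt(t,*uv))
for uv in [(205,239),(265,256),(291,278),(488,180),(515,200),(500,220),(400,330)]: print('sc',uv,pt(s,*uv))
E
```

```text
top (400, 158) [ 0.6418 -0.1616  0.0875]
top (445, 158) [ 0.6357 -0.2621  0.0988]
top (360, 158) [ 0.6436 -0.0688  0.0909]
top (485, 159) [ 0.6327 -0.355   0.0906]
top (445, 201) [ 0.5361 -0.2554  0.0985]
top (300, 300) [0.3204 0.082  0.002 ]
top (176, 200) [0.5281 0.3029 0.2442]
top (190, 187) [0.5525 0.2747 0.248 ]
sc (205, 239) [ 0.6462 -0.2538  0.0971]
sc (265, 256) [ 0.6511 -0.1187  0.09  ]
sc (291, 278) [ 0.6513 -0.0656  0.0397]
sc (488, 180) [ 0.0929  0.3684 -0.0029]
sc (515, 200) [0.5425 0.3219 0.2485]
sc (500, 220) [0.571  0.3024 0.2211]
sc (400, 330) [0.6869 0.17   0.0008]
```

```bash
ls pics
```

```text
crop_s1.png
crop_s2.png
crop_t1.png
crop_t2.png
scene0.npz
scene0.png
top0.npz
top0.png
wrist0.npz
wrist0.png
```

View pics/crop_s2.png

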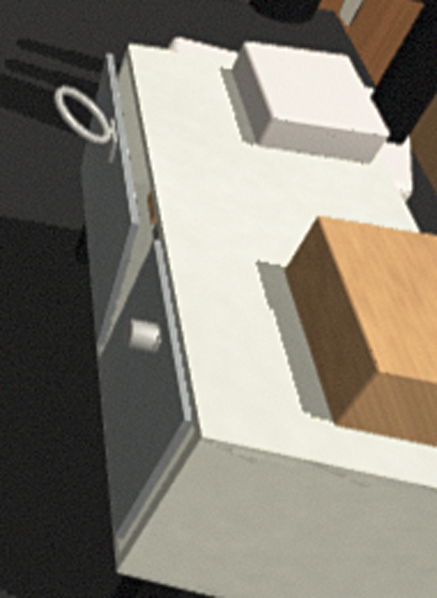

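View pics/crop_t2.png

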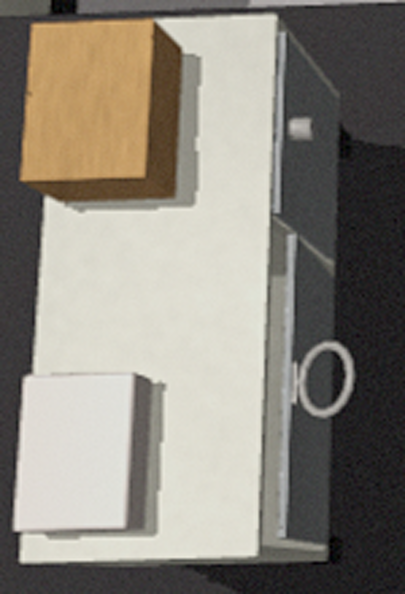

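View pics/crop_t1.png

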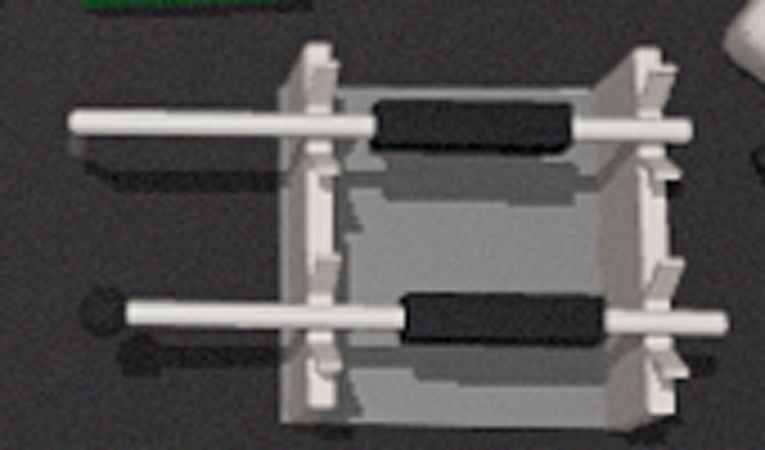

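View pics/crop_s1.png

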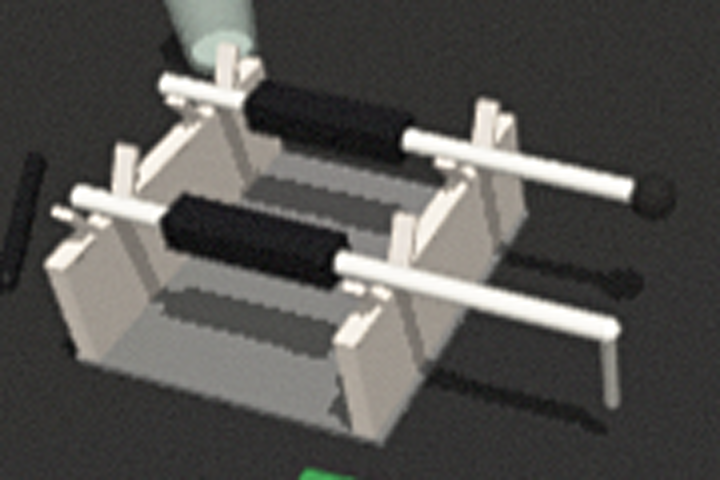

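Run:
```python
from h import *
np.set_printoptions(precision=4,suppress=True)
s=load('scene0');t=load('top0')
def T(n,a,b): print(n,*tri(t,a,s,b))
ct=lambda x,y:(340+x/4.5-.4,130+y/4.5-.4)
cs=lambda x,y:(140+x/4-.4,180+y/4-.4)
ct2=lambda x,y:(70+x/2.7-.3,60+y/2.7-.3)
cs2=lambda x,y:(450+x/2.3-.3,140+y/2.3-.3)
T('hooktip shaft',ct(70,122),cs(619,328))
T('rear tip',ct(691,130),cs(75,195))
T('handle front',ct(373,126),cs(342,255))
T('handle rear',ct(572,127),cs(170,222))
T('ball',ct(104,313),cs(655,194))
T('rail F post far top',ct(318,46),cs(125,148))
# ring: centre
T('ring centre',ct2(326,379),cs2(85,115))
T('ring left-x end',ct2(327,343),cs2(104,139))
T('ring outer',ct2(354,375),cs2(58,95))
T('flap corner far(-x)',ct2(283,537),cs2(110,56))
T('flap corner near(+x)',ct2(292,235),cs2(135,220))
T('binTop corner near',ct2(278,16),cs2(201,437))
T('binTop corner far',ct2(258,556),cs2(130,45))
```

```text
hooktip shaft [ 0.6478 -0.0577  0.088 ] 0.0003823753229833282
rear tip [ 0.6345 -0.3751  0.0863] 0.00013799035677999978
handle front [ 0.6403 -0.2125  0.0901] 0.0006663209595389741
handle rear [ 0.6382 -0.3152  0.085 ] 0.0002868448013887189
ball [ 0.5472 -0.0715  0.087 ] 0.0006531844339228291
rail F post far top [ 0.683  -0.2177  0.1918] 0.10954113578129647
ring centre [0.5263 0.2736 0.2493] 0.00202128068218055
ring left-x end [0.5538 0.2806 0.2471] 0.013704493148582367
ring outer [0.526  0.2492 0.2635] 0.002685142145085885
flap corner far(-x) [0.4142 0.3035 0.2407] 0.0010625542322869174
flap corner near(+x) [0.6365 0.3034 0.2439] 0.00025535014920459405
binTop corner near [0.8101 0.3198 0.2465] 0.0008577310960614649
binTop corner far [0.401  0.3191 0.2468] 0.002057220628681102
```

Triangulation fits: the pole measures 0.318 m tip to tip at about 87 mm height, and the flap is 222 mm wide with its top edge at 0.242 m. Next I'll check the stand, the obstacle heights and the tool axes.

Run:
```python
from h import *
np.set_printoptions(precision=4,suppress=True)
s=load('scene0');t=load('top0')
ct=lambda x,y:(340+x/4.5-.4,130+y/4.5-.4)
cs=lambda x,y:(140+x/4-.4,180+y/4-.4)
print('other rear',pt(t,*ct(727,322),z=.087))
print('rail front mid top',pt(t,*ct(318,210),z=.08),'rail rear',pt(t,*ct(652,225),z=.08))
print('posts F far/near',pt(t,*ct(316,46),z=.105),pt(t,*ct(320,403),z=.105))
print('posts R far/near',pt(t,*ct(648,52),z=.105),pt(t,*ct(662,408),z=.105))
st=env.state(); M=R.from_euler('xyz',st['eef_rot']).as_matrix(); print(M)
for n,uv in dict(bottle=(303,65),dish=(321,115),green=(382,110),dish2=(298,244),cup=(525,260),wood=(108,100),white=(100,228)).items(): print(n,pt(t,*uv))
```

```text
other rear [ 0.5343 -0.3842  0.087 ]
rail front mid top [ 0.5994 -0.1841  0.08  ] rail rear [ 0.5867 -0.3534  0.08  ]
posts F far/near [ 0.6794 -0.1835  0.105 ] [ 0.4962 -0.1755  0.105 ]
posts R far/near [ 0.6709 -0.3504  0.105 ] [ 0.4895 -0.3422  0.105 ]
[[-0.0007  0.3873  0.9219]
 [-0.0019  0.9219 -0.3873]
 [-1.     -0.002   0.    ]]
bottle [0.8661 0.0586 0.1182]
dish [0.77   0.021  0.0416]
green [ 0.7761 -0.1299  0.0463]
dish2 [0.4537 0.0843 0.0144]
cup [ 0.4036 -0.4579  0.0056]
wood [0.7171 0.4224 0.2983]
white [0.4724 0.4323 0.2783]
```

```bash
python3 -m creep '[{"dx":0.019,"dy":-0.043,"dz":0.015,"wz":-3.5},{"dx":0.019,"dy":-0.043,"dz":0.015,"wz":-3.5},{"dx":0.019,"dy":-0.043,"dz":0.015,"wz":-3.5},{"dx":0.019,"dy":-0.043,"dz":0.015,"wz":-3.5},{"dx":0.019,"dy":-0.043,"dz":0.015,"wz":-3.5}]' 0.75 20
```

```text
invalid input
```

```bash
python3 -m creep '[{"dx":0.019,"dy":-0.043,"dz":0.01,"wz":-3.5},{"dx":0.019,"dy":-0.043,"wz":-3.5},{"dx":0.019,"dy":-0.043,"wz":-3.5},{"dx":0.019,"dy":-0.043,"wz":-3.5},{"dx":0.019,"dy":-0.043,"wz":-3.5}]'
```

```text
invalid input
```

```bash
python3 -m creep '[{"dx":0.019,"dy":-0.043,"wz":-3.5},{"dx":0.019,"dy":-0.043,"wz":-3.5},{"dx":0.019,"dy":-0.043,"dz":-0.01,"wz":-3.5},{"dx":0.019,"dy":-0.043,"dz":-0.01,"wz":-3.5},{"dx":0.019,"dy":-0.043,"dz":-0.01,"wz":-3.5}]'
```

```text
invalid input
```

```bash
python3 -m creep '[{"dx":0.019,"dy":-0.043,"dz":0.015,"wx":0,"wy":0,"wz":-3.5},{"dx":0.019,"dy":-0.043,"dz":0.015,"wx":0,"wy":0,"wz":-3.5},{"dx":0.019,"dy":-0.043,"dz":0.015,"wx":0,"wy":0,"wz":-3.5},{"dx":0.019,"dy":-0.043,"dz":0.015,"wx":0,"wy":0,"wz":-3.5},{"dx":0.019,"dy":-0.043,"dz":0.015,"wx":0,"wy":0,"wz":-3.5}]' 0.75 20
```

```text
time: 0.65
tcp_pos: [0.3473, 0.3822, 0.4801]
eef_rot: [-1.475, 1.57, -2.181]
ft_force: [0.7, 0.6, -0.3]
opening: 0.0699
```

```bash
python3 -m creep '[{"dx":0.019,"dy":-0.043,"dz":0.01,"wx":0,"wy":0,"wz":-3.5},{"dx":0.019,"dy":-0.043,"dz":0,"wx":0,"wy":0,"wz":-3.5},{"dx":0.019,"dy":-0.043,"dz":0,"wx":0,"wy":0,"wz":-3.5},{"dx":0.019,"dy":-0.043,"dz":0,"wx":0,"wy":0,"wz":-3.5},{"dx":0.019,"dy":-0.043,"dz":0,"wx":0,"wy":0,"wz":-3.5}]'
```

```text
time: 1.15
tcp_pos: [0.442, 0.1673, 0.4898]
eef_rot: [2.439, 1.571, 1.429]
ft_force: [0.9, 0.6, -0.3]
opening: 0.0695
```

```bash
python3 -m creep '[{"dx":0.019,"dy":-0.043,"dz":0,"wx":0,"wy":0,"wz":-3.5},{"dx":0.019,"dy":-0.043,"dz":0,"wx":0,"wy":0,"wz":-3.5},{"dx":0.019,"dy":-0.043,"dz":-0.01,"wx":0,"wy":0,"wz":-3.5},{"dx":0.019,"dy":-0.043,"dz":-0.01,"wx":0,"wy":0,"wz":-3.5},{"dx":0.019,"dy":-0.043,"dz":-0.01,"wx":0,"wy":0,"wz":-3.5}]'
```

```text
time: 1.65
tcp_pos: [0.5372, -0.0474, 0.4593]
eef_rot: [2.897, 1.57, 1.581]
ft_force: [1.1, 0.7, 0.7]
opening: 0.0699
```

```bash
python3 -m creep '[{"dx":0.019,"dy":-0.043,"dz":-0.02,"wx":0,"wy":0,"wz":-3.5},{"dx":0.019,"dy":-0.043,"dz":-0.02,"wx":0,"wy":0,"wz":-3.5},{"dx":0.019,"dy":-0.043,"dz":-0.02,"wx":0,"wy":0,"wz":-3.5},{"dx":0.019,"dy":-0.03,"dz":-0.02,"wx":0,"wy":0,"wz":-3.5},{"dx":0.0,"dy":0,"dz":-0.0,"wx":0,"wy":0,"wz":0}]'
python3 - <<'E'
from h import *
c=snap('wrist','w1.png'); s=env.state(); print(s['tcp_pos'],R.from_euler('xyz',s['eef_rot']).as_matrix(),s['joint_positions'],c['xyz'],c['orientation'],c['vertical_fov'],c['cx'],c['cy'])
E
```

```text
time: 2.15
tcp_pos: [0.6112, -0.2069, 0.3765]
eef_rot: [-1.213, 1.563, -2.779]
ft_force: [0.1, -0.1, -0.2]
opening: 0.0696
[ 0.61123662 -0.20416759  0.37822437] [[-5.07293813e-03  9.99948579e-01  8.78097858e-03]
 [-1.21708257e-04  8.78047410e-03 -9.99961443e-01]
 [-9.99987125e-01 -5.07381125e-03  7.71591968e-05]] [ 0.04375125  0.6623319   0.43494415  1.48337845 -0.29803432  1.06673683
  0.55225276] [ 0.60995699 -0.13500608  0.35538834] [-0.26161339  0.00585702  0.00485388] 61.0271082365464 321.1887850688563 193.3379749347577
```

View pics/w1.png

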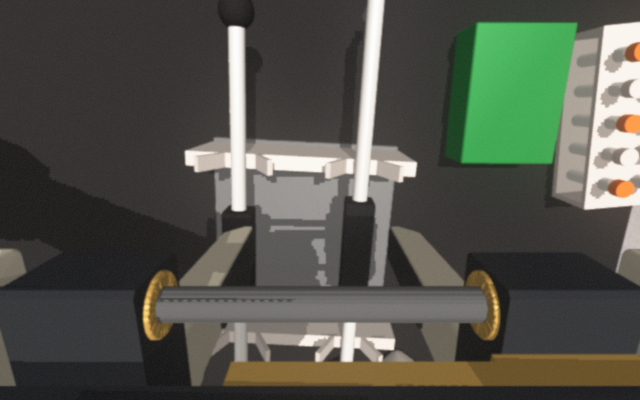

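Wrist view: the hook pole's shaft runs from (375,2) to (361,195), and the handle's front edge is at (358,199). I'll cross-check it with the top camera.

Run:
```python
from h import *
np.set_printoptions(precision=4,suppress=True)
w=load('w1');t=load('top0')
a=pt(w,375,4,z=.086);b=pt(w,361,195,z=.086);print(a,b,np.degrees(np.arctan2(*(a-b)[[1,0]])))
print('handle front tri',tri(w,(358.5,200),t,(340+373/4.5-.4,130+126/4.5-.4)))
print('handle sides z .098',pt(w,345,203,z=.098),pt(w,373,203,z=.098))
print('rear shaft',pt(w,347,345,z=.086))
print('other',pt(w,232,50,z=.086),pt(w,239,200,z=.086))
```

```text
[ 0.6465 -0.0669  0.086 ] [ 0.6415 -0.2083  0.086 ] 87.96814878013198
handle front tri (array([ 0.6393, -0.2115,  0.0928]), np.float64(0.0017910404060366611))
handle sides z .098 [ 0.6277 -0.2117  0.098 ] [ 0.6498 -0.2116  0.098 ]
rear shaft [ 0.6335 -0.3535  0.086 ]
other [ 0.5423 -0.0979  0.086 ] [ 0.5408 -0.2133  0.086 ]
```

```bash
python3 -m creep '[{"dx":0.014,"dy":-0.029,"dz":0,"wx":0,"wy":0,"wz":-1.5},{"dx":0.014,"dy":-0.029,"dz":-0.01,"wx":0,"wy":0,"wz":-1.4},{"dx":0,"dy":0,"dz":-0.015,"wx":0,"wy":0,"wz":0},{"dx":0,"dy":0,"dz":-0.02,"wx":0,"wy":0,"wz":0},{"dx":0,"dy":0,"dz":0,"wx":0,"wy":0,"wz":0}]'
python3 - <<'E'
from h import *
np.set_printoptions(precision=4,suppress=True)
s=env.state(); M=R.from_euler('xyz',s['eef_rot']).as_matrix(); print(s['tcp_pos'],M,s['tcp_pos']+M[:,0]*.167, env.hold_point_z)
E
```

```text
time: 2.7
tcp_pos: [0.6391, -0.2577, 0.3338]
eef_rot: [-2.267, 1.564, 2.409]
ft_force: [0.3, -0.3, -0.1]
opening: 0.0699
[ 0.6391 -0.2577  0.3338] [[-0.0047  0.9993 -0.0359]
 [ 0.0042 -0.0359 -0.9993]
 [-1.     -0.0049 -0.0041]] [ 0.6384 -0.257   0.1668] 0.1673
```

```bash
python3 -m creep '[{"dx":0,"dy":-0.005,"dz":-0.025,"wx":0,"wy":0,"wz":-0.4},{"dx":0,"dy":0,"dz":-0.025,"wx":0,"wy":0,"wz":0},{"dx":0,"dy":0,"dz":-0.02,"wx":0,"wy":0,"wz":0},{"dx":0,"dy":0,"dz":-0.011,"wx":0,"wy":0,"wz":0},{"dx":0,"dy":0,"dz":0,"wx":0,"wy":0,"wz":0}]'
```

```text
time: 3.2
tcp_pos: [0.6396, -0.2637, 0.2546]
eef_rot: [-2.374, 1.569, 2.295]
ft_force: [-0.0, -0.7, -0.3]
opening: 0.0696
```

```bash
python3 -m creep '[{"dx":0,"dy":0,"dz":0,"wx":0,"wy":0,"wz":0},{"dx":0,"dy":0,"dz":0,"wx":0,"wy":0,"wz":0},{"dx":0,"dy":0,"dz":0,"wx":0,"wy":0,"wz":0},{"dx":0,"dy":0,"dz":0,"wx":0,"wy":0,"wz":0},{"dx":0,"dy":0,"dz":0,"wx":0,"wy":0,"wz":0}]' 0 60
python3 - <<'E'
from h import *
np.set_printoptions(precision=4,suppress=True)
s=env.state(); M=R.from_euler('xyz',s['eef_rot']).as_matrix(); print(s['tcp_pos'],M,s['tcp_pos']+M[:,0]*.167,s['ft_force'],s['wrist_torque'],s['opening'])
snap('wrist','w2.png');snap('scene','s2.png')
E
```

```text
time: 3.7
tcp_pos: [0.6396, -0.2651, 0.2554]
eef_rot: [1.255, 1.57, -0.361]
ft_force: [-1.1, 0.6, 0.6]
opening: 0.0339
[ 0.6396 -0.2651  0.2554] [[ 0.0005  0.999  -0.0452]
 [-0.0002 -0.0452 -0.999 ]
 [-1.      0.0005  0.0002]] [ 0.6397 -0.2651  0.0884] [-1.1045  0.6386  0.642 ] [-0.0705  0.0323 -0.0499] 0.03394238653585699
```

Not fully shut yet, so I'll wait a bit longer.

```bash
python3 -m creep '[{"dx":0,"dy":0,"dz":0,"wx":0,"wy":0,"wz":0},{"dx":0,"dy":0,"dz":0,"wx":0,"wy":0,"wz":0},{"dx":0,"dy":0,"dz":0,"wx":0,"wy":0,"wz":0},{"dx":0,"dy":0,"dz":0,"wx":0,"wy":0,"wz":0}]' 0 60; python3 -m creep '[{"dx":0,"dy":0,"dz":0.02,"wx":0,"wy":0,"wz":0},{"dx":0,"dy":0,"dz":0.04,"wx":0,"wy":0,"wz":0},{"dx":0,"dy":0,"dz":0.045,"wx":0,"wy":0,"wz":0},{"dx":0,"dy":0,"dz":0.045,"wx":0,"wy":0,"wz":0},{"dx":0,"dy":0,"dz":0,"wx":0,"wy":0,"wz":0}]'
python3 - <<'E'
from h import *
np.set_printoptions(precision=4,suppress=True)
s=env.state(); M=R.from_euler('xyz',s['eef_rot']).as_matrix(); print(s['tcp_pos'],M,s['tcp_pos']+M[:,0]*.167,s['ft_force'],s['wrist_torque'],s['opening'])
snap('wrist','w2.png');snap('scene','s2.png');snap('top','t2.png')
E
```

```text
time: 4.2
tcp_pos: [0.6394, -0.2651, 0.2551]
eef_rot: [-1.733, 1.57, 2.934]
ft_force: [-1.7, 1.0, 2.0]
opening: 0.0236
time: 4.7
tcp_pos: [0.6406, -0.2662, 0.4128]
eef_rot: [1.163, 1.555, -0.453]
ft_force: [0.5, -0.4, -0.8]
opening: 0.0238
[ 0.6406 -0.2662  0.4128] [[ 0.0139  0.9989 -0.045 ]
 [-0.0068 -0.045  -0.999 ]
 [-0.9999  0.0142  0.0062]] [ 0.643  -0.2674  0.2458] [ 0.5031 -0.4052 -0.8228] [-0.0797  0.0024  0.0116] 0.023757806984784687
```

View pics/s2.png

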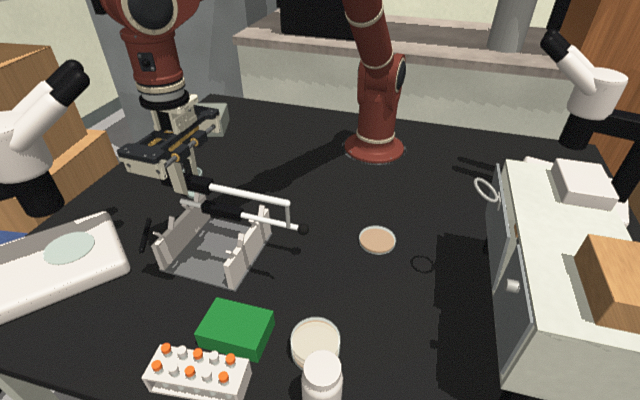

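View pics/w2.png

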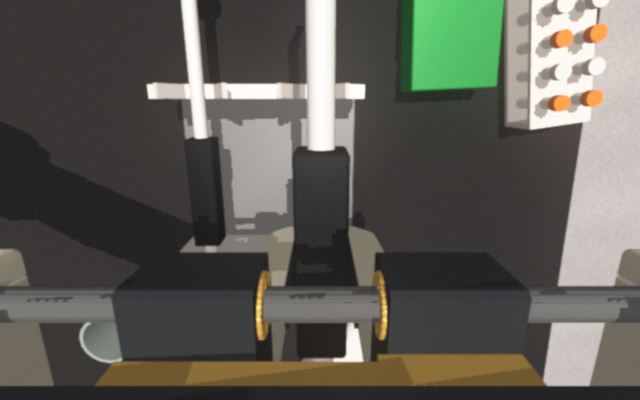

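View pics/t2.png

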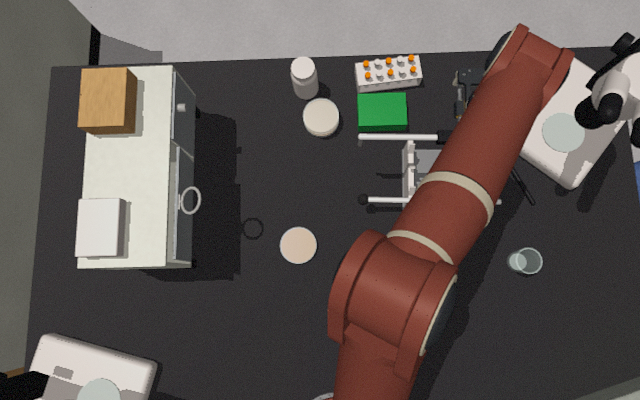

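The pole is held: pin down, shaft tip at scene (289,203), top (360,136). I'll measure the hook relative to the tool.

Run:
```python
from h import *
s=load('s2');t=load('t2')
cv2.imwrite('pics/c3.png',np.hstack([cv2.resize(s['color'][170:245,190:310,::-1],None,fx=3.3,fy=5,interpolation=cv2.INTER_CUBIC),cv2.resize(t['color'][115:190,345:465,::-1],None,fx=3.3,fy=5,interpolation=cv2.INTER_CUBIC)]))
```

```text
(no output)
```

View pics/c3.png

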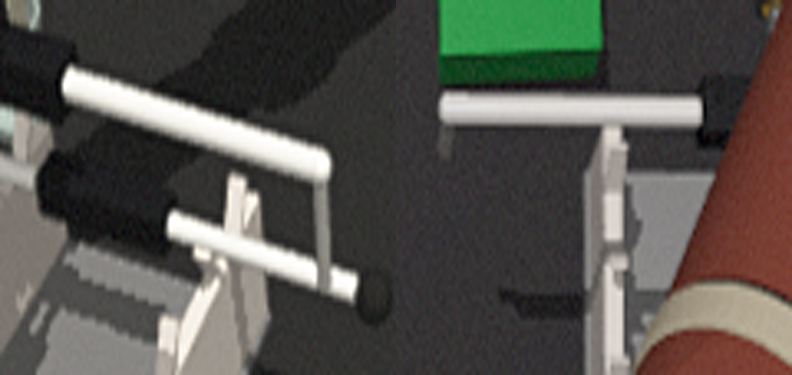

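```bash
cat >> h.py <<'E'
def tool(st=None):
    st=st or env.state(); return np.array(st['tcp_pos']),R.from_euler('xyz',st['eef_rot']).as_matrix()
E
python3 - <<'E'
from h import *
np.set_printoptions(precision=4,suppress=True)
s=load('s2');t=load('t2')
a,e=tri(t,(357.9,136.1),s,(289.8,202.2)); b,e2=tri(t,(436.7,136.4),s,(209.4,186.6))
print(a,e,b,e2)
p,M=tool()
for q in (a,b): print(M.T@(q-p))
pb=pt(s,287.6,227.6); print(pb, M.T@(pb-p))
E
```

```text
[ 0.6486 -0.0583  0.2401] 0.0017019634028545266 [ 0.6441 -0.2149  0.2382] 0.0032439690065289998
[ 0.1636  0.0003 -0.2062]
[ 0.1653  0.0029 -0.0495]
[ 0.6541 -0.0643  0.1837] [ 0.2201  0.0062 -0.2004]
```

```bash
cat >> h.py <<'E'
H=np.array([.195,.001,-.200]); EYE=np.array([.526,.2736,.2493]); HINGE=EYE+[0,.033,-.139]
def desired(hook,psi,pitch,roll=0):
    a,b=np.radians([psi,pitch])
    xp=np.array([-np.sin(a)*np.cos(b),np.cos(a)*np.cos(b),np.sin(b)])
    side=np.array([np.cos(a),np.sin(a),0]); zp=np.cross(side,xp)
    xt,zt=-zp,-xp; M=np.c_[xt,np.cross(zt,xt),zt]
    return np.array(hook)-M@H,M
def delta(p0,M0,p1,M1):
    return np.round(np.r_[(p1-p0)*1000,np.degrees(R.from_matrix(M1@M0.T).as_rotvec())],2)
def hookpos(st=None):
    p,M=tool(st); zp=-M[:,0]; xp=-M[:,2]
    return p+M@H, np.degrees(np.arctan2(-xp[0],xp[1])), np.degrees(np.arcsin(xp[2]))
E
python3 - <<'E'
from h import *
np.set_printoptions(precision=4,suppress=True)
p,M=tool(); print(hookpos())
print(delta(p,M,*desired(EYE+[0,0,.07],25,0)))
E
```

```text
(array([ 0.6489, -0.0645,  0.2088]), np.float64(-2.5911552048249455), np.float64(0.0933610259449814))
[-29.7  356.48 110.87  -0.07  -0.14  27.59]
```

```bash
python3 -m creep '[{"dx":-0.003,"dy":0.03,"dz":0.022,"wx":0,"wy":0,"wz":2.8},{"dx":-0.003,"dy":0.036,"dz":0.022,"wx":0,"wy":0,"wz":2.8},{"dx":-0.003,"dy":0.036,"dz":0.022,"wx":0,"wy":0,"wz":2.8},{"dx":-0.003,"dy":0.036,"dz":0.022,"wx":0,"wy":0,"wz":2.8},{"dx":-0.003,"dy":0.036,"dz":0.022,"wx":0,"wy":0,"wz":2.8}]'; python3 -m creep '[{"dx":-0.003,"dy":0.036,"dz":0,"wx":0,"wy":0,"wz":2.8},{"dx":-0.003,"dy":0.036,"dz":0,"wx":0,"wy":0,"wz":2.8},{"dx":-0.003,"dy":0.036,"dz":0,"wx":0,"wy":0,"wz":2.7},{"dx":-0.003,"dy":0.03,"dz":0,"wx":0,"wy":0,"wz":2.7},{"dx":0,"dy":0,"dz":0,"wx":0,"wy":0,"wz":0}]';  python3 - <<'E'
from h import *
np.set_printoptions(precision=4,suppress=True)
p,M=tool(); print(hookpos(), env.state()['joint_positions'])
print(delta(p,M,*desired(EYE+[0,0,.07],25,0)))
snap('wrist','w3.png');snap('scene','s3.png')
E
```

```text
time: 5.35
tcp_pos: [0.6244, -0.0891, 0.5126]
eef_rot: [-1.981, 1.565, 2.932]
ft_force: [0.5, -0.5, -2.4]
opening: 0.0237
time: 5.85
tcp_pos: [0.6123, 0.0541, 0.5116]
eef_rot: [-2.646, 1.562, 2.469]
ft_force: [-0.7, -0.2, -2.1]
opening: 0.0236
(array([0.5336, 0.2395, 0.3181]), np.float64(23.05085556782257), np.float64(0.42511156787484655)) [-0.3291  0.4999  0.3546  1.3619 -0.1783  1.3169  0.4337]
[-2.66 37.86  2.71 -0.29 -0.38  1.95]
```

```bash
python3 -m creep '[{"dx":-0.002,"dy":0.019,"dz":0.004,"wx":0,"wy":0,"wz":1.0},{"dx":0,"dy":0.017,"dz":0,"wx":0,"wy":0,"wz":0.9},{"dx":0,"dy":0,"dz":0,"wx":0,"wy":0,"wz":0},{"dx":0,"dy":0,"dz":0,"wx":0,"wy":0,"wz":0}]';  python3 - <<'E'
from h import *
np.set_printoptions(precision=4,suppress=True)
p,M=tool(); print(hookpos())
print(delta(p,M,*desired(EYE+[0,0,.07],25,0)))
snap('wrist','w3.png');snap('scene','s3.png');snap('top','t3.png')
E
```

```text
time: 6.35
tcp_pos: [0.6106, 0.0834, 0.5187]
eef_rot: [-1.225, 1.57, -2.371]
ft_force: [-0.7, -0.8, -1.7]
opening: 0.0237
(array([0.5289, 0.2659, 0.3236]), np.float64(24.370141843469725), np.float64(-0.015492425705729127))
[-0.97  8.48 -4.39  0.03 -0.03  0.63]
```

View pics/w3.png

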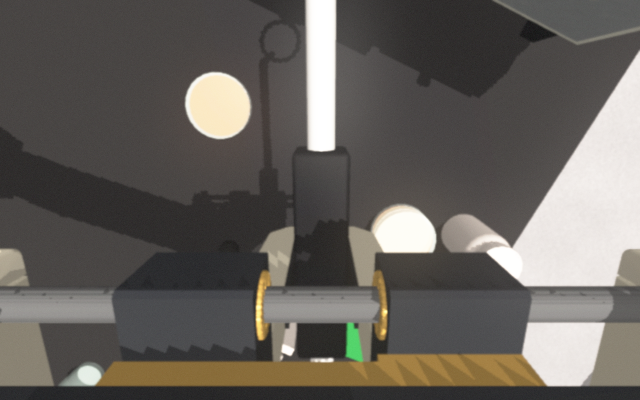

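View pics/s3.png

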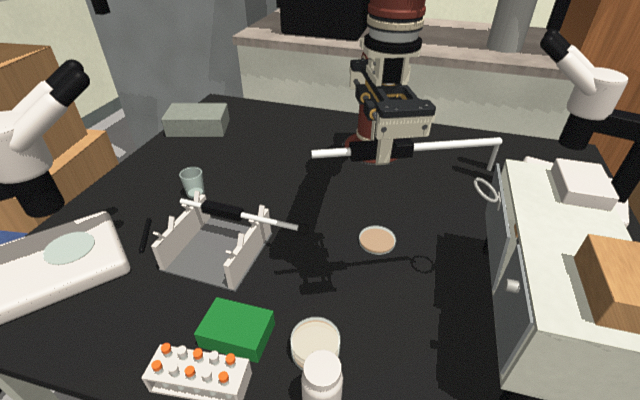

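View pics/t3.png

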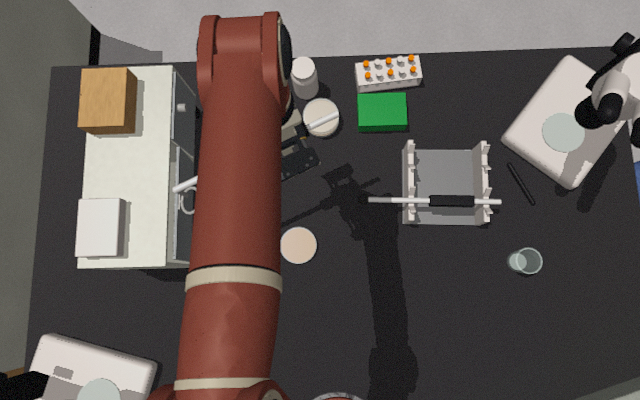

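The scene view shows the pin above the ring, at about (495,155), with the ring at (487,190). The top view shows the tip at (175,190). I'll compare these with the projections.

Run:
```python
from h import *
np.set_printoptions(precision=4,suppress=True)
s=load('s3');t=load('t3')
p,M=tool()
for n,v in dict(tip=[.165,.001,-.206],pinb=[.220,.001,-.2]).items():
    q=p+M@np.array(v); print(n,q,proj(s,q),proj(t,q))
print('eye',proj(s,EYE),proj(t,EYE))
k=5
a=cv2.resize(s['color'][125:215,430:530,::-1],None,fx=4,fy=6,interpolation=cv2.INTER_CUBIC)
b=cv2.resize(t['color'][160:250,150:250,::-1],None,fx=4,fy=6,interpolation=cv2.INTER_CUBIC)
cv2.imwrite('pics/c4.png',np.hstack([a,b]))
```

```text
tip [0.527  0.2701 0.3538] [501.4736 138.4448] [172.0062 189.186 ]
pinb [0.5295 0.2646 0.2988] [488.6136 166.9145] [186.0198 193.6194]
eye [486.0222 189.6729] [189.9184 200.2001]
```

View pics/c4.png

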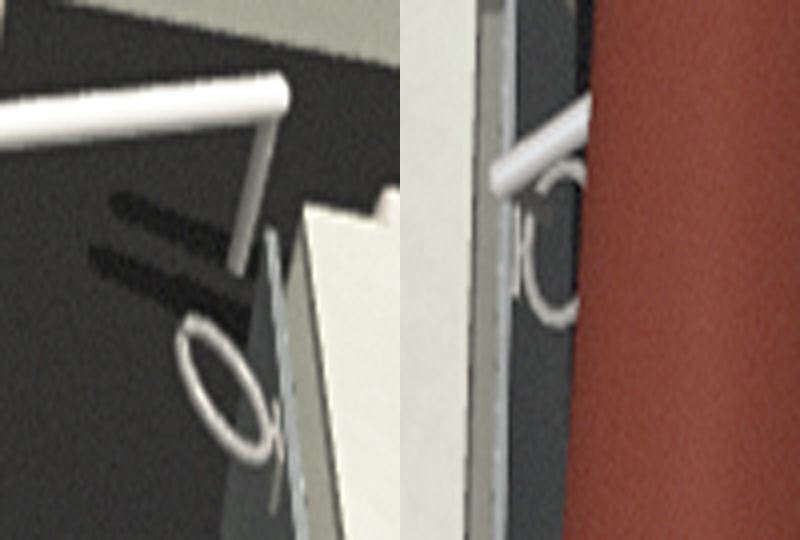

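Run:
```python
from h import *
np.set_printoptions(precision=4,suppress=True)
s=load('s3');t=load('t3')
print(tri(t,(172.3,190.5),s,(501.6,140.3)))
# pin bottom in scene: (235,268)
print('pinb obs',430+237/4-.4,125+268/6-.4)
print('ring obs scene centre',430+230/4-.4,125+388/6-.4, 'top', 150+(556-400)/4-.4,160+243/6-.4)
print(tri(t,(150+158/4-.4,160+243/6-.4),s,(430+230/4-.4,125+388/6-.4)))
```

```text
(array([0.5256, 0.2713, 0.3498]), np.float64(0.0005165416241502283))
pinb obs 488.85 169.26666666666665
ring obs scene centre 487.1 189.26666666666668 top 188.6 200.1
(array([0.526 , 0.275 , 0.2505]), np.float64(0.000326720269439159))
```

```bash
sed -i 's/^H=.*/H=np.array([.199,.001,-.200]); EYE=np.array([.526,.2743,.250]); HINGE=EYE+[0,.033,-.139]/' h.py
python3 - <<'E'
from h import *
p,M=tool(); print(hookpos())
print(delta(p,M,*desired(EYE+[0,0,.05],25,0)),delta(p,M,*desired(EYE+[0,0,.002],25,0)))
E
```

```text
(array([0.52946996, 0.26457255, 0.31984923]), np.float64(24.210167838626262), np.float64(-0.047483823795406346))
[ -0.97  10.68 -20.02   0.05  -0.     0.79] [-9.700e-01  1.068e+01 -6.802e+01  5.000e-02 -0.000e+00  7.900e-01]
```

```bash
python3 -m creep '[{"dx":-0.001,"dy":0.009,"dz":0,"wx":0,"wy":0,"wz":0.8},{"dx":0,"dy":0,"dz":-0.015,"wx":0,"wy":0,"wz":0},{"dx":0,"dy":0,"dz":0,"wx":0,"wy":0,"wz":0}]'
python3 - <<'E'
from h import *
np.set_printoptions(precision=4,suppress=True)
p,M=tool(); print(hookpos())
print(delta(p,M,*desired(EYE+[0,0,.002],25,0)))
s=snap('scene','s4.png');t=snap('top','t4.png')
a=cv2.resize(s['color'][125:215,430:530,::-1],None,fx=4,fy=6,interpolation=cv2.INTER_CUBIC)
b=cv2.resize(t['color'][160:250,150:250,::-1],None,fx=4,fy=6,interpolation=cv2.INTER_CUBIC)
cv2.imwrite('pics/c5.png',np.hstack([a,b]))
for n,v in dict(tip=[.169,.001,-.206],pinb=[.224,.001,-.2]).items():
    q=p+M@np.array(v); print(n,q,proj(s,q),proj(t,q))
E
```

```text
time: 6.8
tcp_pos: [0.6091, 0.0927, 0.5022]
eef_rot: [-1.997, 1.567, -3.128]
ft_force: [0.4, 0.5, -1.9]
opening: 0.0238
(array([0.5241, 0.2741, 0.3036]), np.float64(25.171577901560813), np.float64(0.09977991112830566))
[  0.52  -0.11 -51.25   0.    -0.24  -0.17]
tip [0.5217 0.2796 0.3336] [503.4992 148.457 ] [170.7761 194.5534]
pinb [0.524  0.2741 0.2786] [490.8701 175.7627] [184.4992 198.6098]
```

View pics/c5.png

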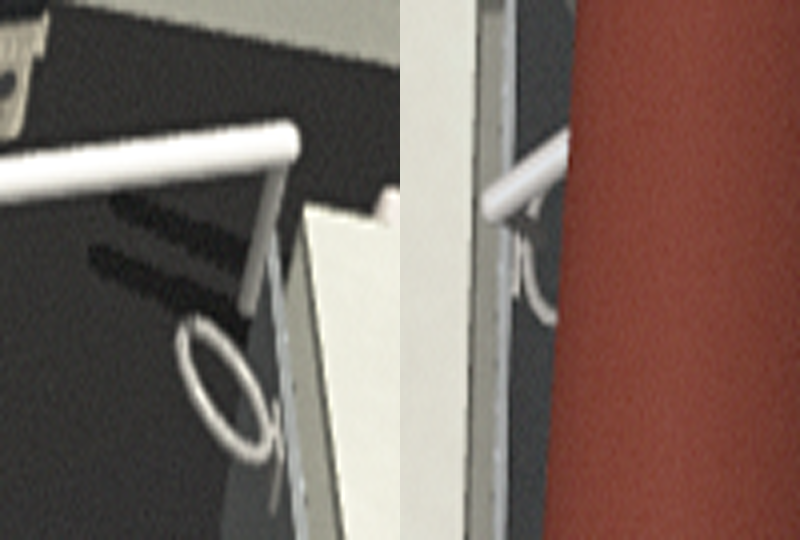

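Tip and pin agree with the projection to within 1 px (pin bottom at crop (245,312), ring centre at (230,388)). I'll lower it through the ring.

```bash
python3 -m creep '[{"dx":0,"dy":0,"dz":-0.017,"wx":0,"wy":0,"wz":0},{"dx":0,"dy":0,"dz":-0.017,"wx":0,"wy":0,"wz":0},{"dx":0,"dy":0,"dz":-0.016,"wx":0,"wy":0,"wz":0},{"dx":0,"dy":0,"dz":0,"wx":0,"wy":0,"wz":0},{"dx":0,"dy":0,"dz":0,"wx":0,"wy":0,"wz":0}]'
python3 - <<'E'
from h import *
np.set_printoptions(precision=4,suppress=True)
p,M=tool(); print(hookpos(),hookpos()[0]-EYE, env.state()['ft_force'])
s=snap('scene','s5.png')
a=cv2.resize(s['color'][125:215,430:530,::-1],None,fx=6,fy=6,interpolation=cv2.INTER_CUBIC)
cv2.imwrite('pics/c6.png',a)
E
```

```text
time: 7.4
tcp_pos: [0.6098, 0.0919, 0.4549]
eef_rot: [1.186, 1.57, 0.053]
ft_force: [-0.1, -0.4, -1.6]
opening: 0.0235
(array([0.5261, 0.2734, 0.2558]), np.float64(25.09976959551454), np.float64(-0.022617911681933084)) [ 0.0001 -0.0009  0.0058] [-0.0692 -0.412  -1.5656]
```

View pics/c6.png

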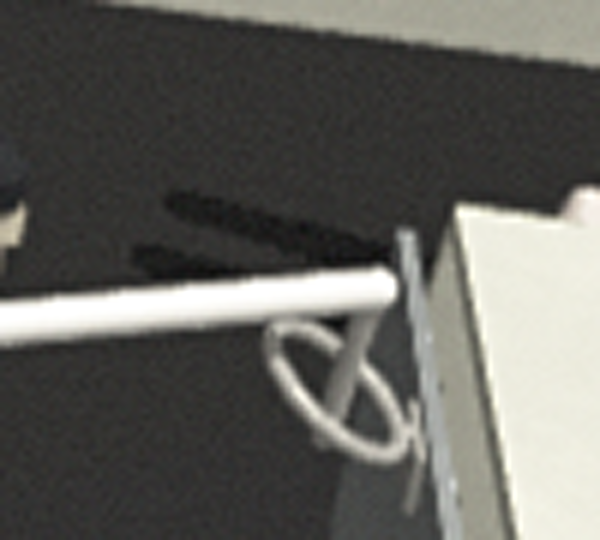

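The pin is through the ring, with its tip emerging below at crop (325,440). Next I'll compute the arc increments.

```bash
cat >> h.py <<'E'
def arc(th,psi=25,bmax=12,s0=-8,s1=10):
    f=th/1.2; b=np.radians(bmax*f); s=(s0+(s1-s0)*f)/1000
    e=HINGE+[0,-(.033*np.cos(th)+.139*np.sin(th)),-.033*np.sin(th)+.139*np.cos(th)]
    al=np.radians(35)-th
    d=[-.025*np.cos(al)+.007*np.cos(b)-s*np.sin(b), .025*np.sin(al)+.007*np.sin(b)+s*np.cos(b)]
    hk=e+[0,d[0],d[1]]
    return desired(hk,psi,np.degrees(b)),np.hypot(*d),hk
E
python3 - <<'E'
from h import *
np.set_printoptions(precision=4,suppress=True)
p,M=tool()
for th in np.arange(0,1.31,.1):
    (q,N),d,hk=arc(th); print(round(th,2),delta(p,M,q,N),round(d,4),hk); p,M=q,N
E
```

```text
0.0 [ -0.34 -12.74  -0.01  -0.01   0.13  -0.1 ] 0.0149 [0.526  0.2608 0.2563]
0.1 [  1.45 -18.05  -8.     0.91   0.42   0.  ] 0.0158 [0.526  0.2459 0.2519]
0.2 [  1.43 -17.36  -9.53   0.91   0.42  -0.  ] 0.0166 [0.526  0.2316 0.2459]
0.3 [  1.4  -16.53 -10.99   0.91   0.42   0.  ] 0.0172 [0.526  0.2181 0.2386]
0.4 [  1.38 -15.57 -12.35   0.91   0.42  -0.  ] 0.0177 [0.526  0.2055 0.2299]
0.5 [  1.35 -14.47 -13.61   0.91   0.42  -0.  ] 0.0181 [0.526  0.1939 0.22  ]
0.6 [  1.32 -13.26 -14.76   0.91   0.42   0.  ] 0.0183 [0.526  0.1834 0.2091]
0.7 [  1.29 -11.95 -15.78   0.91   0.42   0.  ] 0.0183 [0.526  0.1743 0.1972]
0.8 [  1.26 -10.55 -16.67   0.91   0.42  -0.  ] 0.0182 [0.526  0.1664 0.1844]
0.9 [  1.23  -9.07 -17.42   0.91   0.42   0.  ] 0.0179 [0.526 0.16  0.171]
1.0 [  1.2   -7.53 -18.01   0.91   0.42  -0.  ] 0.0175 [0.526  0.1551 0.157 ]
1.1 [  1.17  -5.94 -18.45   0.91   0.42   0.  ] 0.0169 [0.526  0.1516 0.1426]
1.2 [  1.14  -4.32 -18.73   0.91   0.42   0.  ] 0.0162 [0.526  0.1498 0.128 ]
1.3 [  1.11  -2.68 -18.85   0.91   0.42   0.  ] 0.0154 [0.526  0.1495 0.1133]
```

```bash
python3 -m creep '[{"dx":0,"dy":-0.013,"dz":0,"wx":0,"wy":0,"wz":0},{"dx":0.001,"dy":-0.018,"dz":-0.008,"wx":0.9,"wy":0.4,"wz":0},{"dx":0.002,"dy":-0.017,"dz":-0.010,"wx":0.9,"wy":0.4,"wz":0},{"dx":0.001,"dy":-0.017,"dz":-0.011,"wx":0.9,"wy":0.4,"wz":0},{"dx":0,"dy":0,"dz":0,"wx":0,"wy":0,"wz":0}]'
python3 - <<'E'
from h import *
np.set_printoptions(precision=4,suppress=True)
p,M=tool(); print(hookpos(), env.state()['ft_force'],env.state()['wrist_torque'])
s=snap('scene','s6.png')
cv2.imwrite('pics/c7.png',cv2.resize(s['color'][130:280,380:540,::-1],None,fx=4,fy=4,interpolation=cv2.INTER_CUBIC))
p,M=tool()
for th in np.arange(0.4,1.31,.1):
    (q,N),d,hk=arc(th); print(round(th,2),delta(p,M,q,N),round(d,4),hk); p,M=q,N
E
```

```text
time: 7.95
tcp_pos: [0.6134, 0.0235, 0.4243]
eef_rot: [-3.126, 1.52, 2.018]
ft_force: [0.1, -0.1, -2.5]
opening: 0.0234
(array([0.5263, 0.2145, 0.2357]), np.float64(24.750576035350818), np.float64(2.9037556959245077)) [ 0.15   -0.1353 -2.5166] [-0.0647 -0.1189 -0.1381]
0.4 [  1.63 -13.23 -10.92   1.01   0.51   0.08] 0.0177 [0.526  0.2055 0.2299]
0.5 [  1.35 -14.47 -13.61   0.91   0.42  -0.  ] 0.0181 [0.526  0.1939 0.22  ]
0.6 [  1.32 -13.26 -14.76   0.91   0.42   0.  ] 0.0183 [0.526  0.1834 0.2091]
0.7 [  1.29 -11.95 -15.78   0.91   0.42   0.  ] 0.0183 [0.526  0.1743 0.1972]
0.8 [  1.26 -10.55 -16.67   0.91   0.42  -0.  ] 0.0182 [0.526  0.1664 0.1844]
0.9 [  1.23  -9.07 -17.42   0.91   0.42   0.  ] 0.0179 [0.526 0.16  0.171]
1.0 [  1.2   -7.53 -18.01   0.91   0.42  -0.  ] 0.0175 [0.526  0.1551 0.157 ]
1.1 [  1.17  -5.94 -18.45   0.91   0.42   0.  ] 0.0169 [0.526  0.1516 0.1426]
1.2 [  1.14  -4.32 -18.73   0.91   0.42  -0.  ] 0.0162 [0.526  0.1498 0.128 ]
1.3 [  1.11  -2.68 -18.85   0.91   0.42   0.  ] 0.0154 [0.526  0.1495 0.1133]
```

View pics/c7.png

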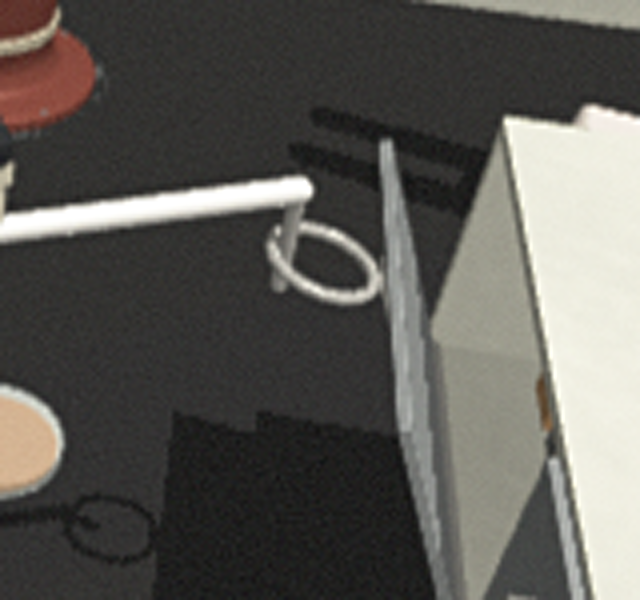

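Working well: the pin at crop (285,260) is pulling on the outer rim, and the flap is about 0.3 rad open. On with the arc.

```bash
python3 -m creep '[{"dx":0.002,"dy":-0.014,"dz":-0.011,"wx":1.0,"wy":0.5,"wz":0},{"dx":0.001,"dy":-0.014,"dz":-0.014,"wx":0.9,"wy":0.4,"wz":0},{"dx":0.001,"dy":-0.014,"dz":-0.015,"wx":0.9,"wy":0.4,"wz":0},{"dx":0.001,"dy":-0.012,"dz":-0.016,"wx":0.9,"wy":0.4,"wz":0},{"dx":0.001,"dy":-0.011,"dz":-0.017,"wx":0.9,"wy":0.4,"wz":0}]';python3 -m creep '[{"dx":0,"dy":0,"dz":0,"wx":0,"wy":0,"wz":0}]'
python3 - <<'E'
from h import *
np.set_printoptions(precision=4,suppress=True)
p,M=tool(); print(hookpos(), env.state()['ft_force'],env.state()['wrist_torque'])
s=snap('scene','s7.png')
cv2.imwrite('pics/c8.png',cv2.resize(s['color'][130:280,380:540,::-1],None,fx=4,fy=4,interpolation=cv2.INTER_CUBIC))
p,M=tool()
for th in np.arange(0.9,1.31,.1):
    (q,N),d,hk=arc(th); print(round(th,2),delta(p,M,q,N),round(d,4),hk); p,M=q,N
E
```

```text
time: 8.5
tcp_pos: [0.6197, -0.033, 0.3519]
eef_rot: [3.107, 1.421, 1.978]
ft_force: [-1.2, 10.8, -6.5]
opening: 0.0236
time: 8.6
tcp_pos: [0.6192, -0.0347, 0.3496]
eef_rot: [3.141, 1.422, 2.008]
ft_force: [-1.2, 6.7, -4.6]
opening: 0.0236
(array([0.5237, 0.1716, 0.1825]), np.float64(25.098755117925734), np.float64(8.527805366188291)) [-1.1778  6.7413 -4.5984] [ 0.4921 -0.3048 -0.6039]
0.9 [  2.16 -13.34 -14.6    0.48   0.34  -0.2 ] 0.0179 [0.526 0.16  0.171]
1.0 [  1.2   -7.53 -18.01   0.91   0.42  -0.  ] 0.0175 [0.526  0.1551 0.157 ]
1.1 [  1.17  -5.94 -18.45   0.91   0.42   0.  ] 0.0169 [0.526  0.1516 0.1426]
1.2 [  1.14  -4.32 -18.73   0.91   0.42   0.  ] 0.0162 [0.526  0.1498 0.128 ]
1.3 [  1.11  -2.68 -18.85   0.91   0.42   0.  ] 0.0154 [0.526  0.1495 0.1133]
```

View pics/c8.png

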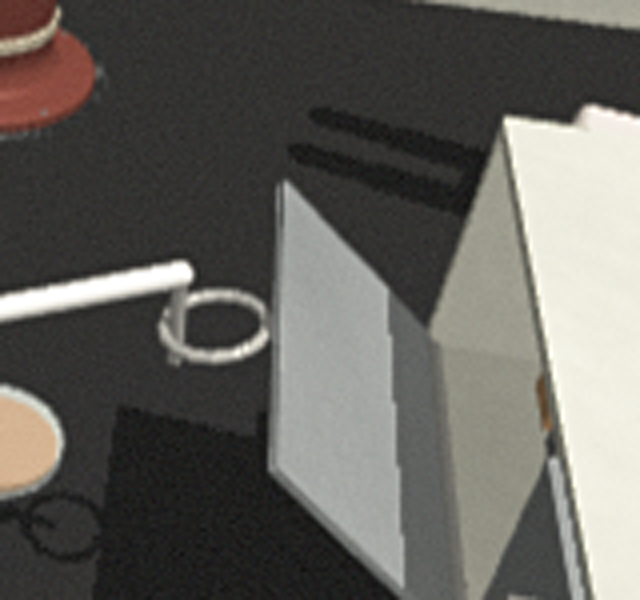

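The flap is at roughly 0.75 rad, with the pin still against the outer rim at crop (178,320). Continuing.

```bash
python3 -m creep '[{"dx":0.001,"dy":-0.012,"dz":-0.015,"wx":0.9,"wy":0.4,"wz":0},{"dx":0.001,"dy":-0.010,"dz":-0.017,"wx":0.9,"wy":0.4,"wz":0},{"dx":0.001,"dy":-0.008,"dz":-0.018,"wx":0.9,"wy":0.4,"wz":0},{"dx":0,"dy":0,"dz":0,"wx":0,"wy":0,"wz":0}]'
python3 - <<'E'
from h import *
np.set_printoptions(precision=4,suppress=True)
p,M=tool(); print(hookpos(), env.state()['ft_force'],env.state()['wrist_torque'])
s=snap('scene','s8.png')
cv2.imwrite('pics/c9.png',cv2.resize(s['color'][130:280,380:540,::-1],None,fx=4,fy=4,interpolation=cv2.INTER_CUBIC))
for th in np.arange(1.1,1.31,.1):
    (q,N),d,hk=arc(th); print(round(th,2),delta(p,M,q,N),round(d,4),hk); p,M=q,N
E
```

```text
time: 9.05
tcp_pos: [0.6217, -0.0586, 0.2993]
eef_rot: [3.131, 1.357, 2.001]
ft_force: [-2.2, 17.1, -3.2]
opening: 0.0236
(array([0.5217, 0.157 , 0.1473]), np.float64(25.24731470224255), np.float64(12.26382709077149)) [-2.1783 17.1318 -3.216 ] [ 2.8616  0.179  -1.282 ]
1.1 [ 2.36 -2.54  0.45 -1.2  -0.42 -0.22] 0.0169 [0.526  0.1516 0.1426]
1.2 [  1.14  -4.32 -18.73   0.91   0.42   0.  ] 0.0162 [0.526  0.1498 0.128 ]
1.3 [  1.11  -2.68 -18.85   0.91   0.42   0.  ] 0.0154 [0.526  0.1495 0.1133]
```

View pics/c9.png

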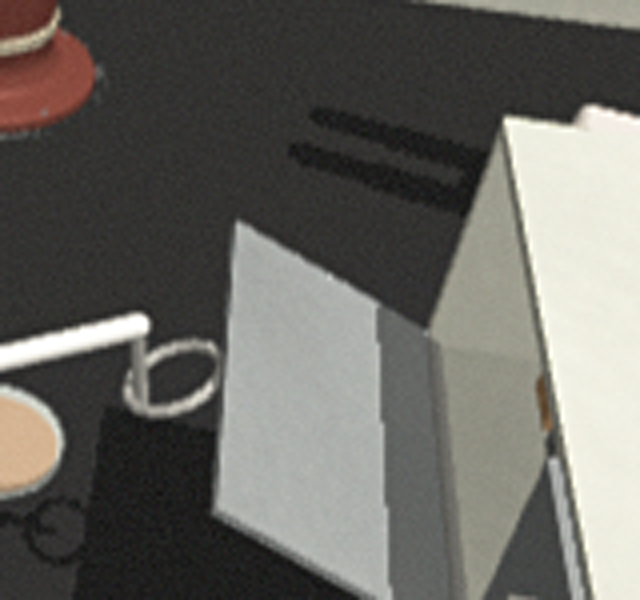

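Run:
```python
from h import *
np.set_printoptions(precision=4,suppress=True)
p,M=tool(); h,_,_=hookpos()
for k,(dy,dz,b) in enumerate([(-.001,-.010,13.5),(-.002,-.020,15),(-.003,-.030,16)]):
    q,N=desired(h+[0.001,dy,dz],25,b); print(delta(p,M,q,N),q+N[:,0]*.167); p,M=q,N
```

```text
[  1.92  -4.36 -15.49   1.09   0.78  -0.29] [ 0.6077 -0.0271  0.1226]
[  1.59  -4.41 -16.36   1.36   0.63   0.  ] [ 0.6075 -0.0277  0.1073]
[  1.02  -3.19 -14.29   0.91   0.42   0.  ] [ 0.6073 -0.0283  0.0938]
```

```bash
python3 -m creep '[{"dx":0.002,"dy":-0.004,"dz":-0.015,"wx":1.1,"wy":0.7,"wz":-0.2},{"dx":0.001,"dy":-0.004,"dz":-0.015,"wx":1.3,"wy":0.6,"wz":0},{"dx":0,"dy":0,"dz":0,"wx":0,"wy":0,"wz":0}]'
python3 - <<'E'
from h import *
np.set_printoptions(precision=4,suppress=True)
p,M=tool(); print(hookpos(), env.state()['ft_force'],env.state()['wrist_torque'])
s=snap('scene','s9.png')
cv2.imwrite('pics/c10.png',cv2.resize(s['color'][130:280,380:540,::-1],None,fx=4,fy=4,interpolation=cv2.INTER_CUBIC))
E
```

```text
time: 9.4
tcp_pos: [0.625, -0.0663, 0.271]
eef_rot: [3.141, 1.308, 2.009]
ft_force: [-2.9, 15.5, 1.8]
opening: 0.0238
(array([0.522 , 0.1558, 0.1307]), np.float64(25.10733468297863), np.float64(15.03439472863751)) [-2.8687 15.4645  1.8217] [ 3.4696  0.7766 -1.0219]
```

View pics/c10.png

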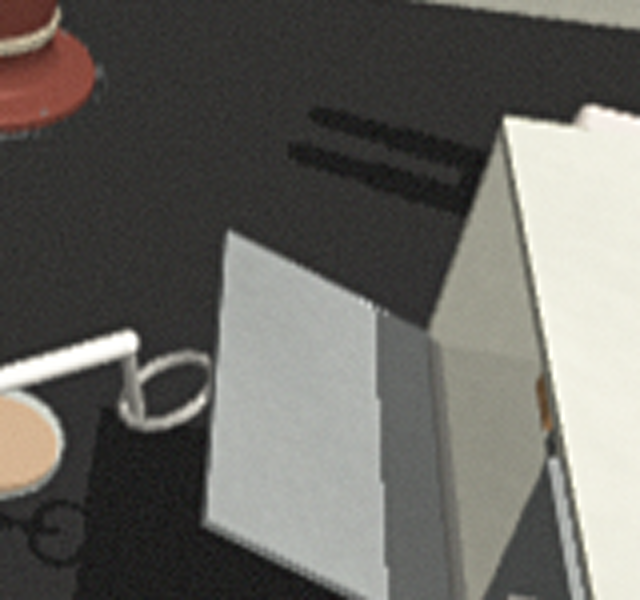

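```bash
cat >> h.py <<'E'
def theta(c,u,v,x):
    o,d=ray(c,u,v); q=o+d*((x-o[0])/d[0]); r=q-HINGE
    return q, np.arctan2(-r[1],r[2]), np.hypot(r[1],r[2])
E
python3 - <<'E'
from h import *
np.set_printoptions(precision=4,suppress=True)
for n,a,b in [('s8',(236,222),(214,514)),('s9',(229,233),(206,522))]:
    s=load(n)
    print(theta(s,380+a[0]/4-.4,130+a[1]/4-.4,.4135),theta(s,380+b[0]/4-.4,130+b[1]/4-.4,.6385))
s=load('s9'); print('tip obs',380+138/4-.4,130+342/4-.4)
p,M=tool(); print(proj(s,p+M@[.169,.001,-.206]), p+M@[.169,.001,-.206],pt(s,380+132/4,130+344/4))
E
```

```text
(array([0.4135, 0.2009, 0.1665]), np.float64(1.0898330126005176), np.float64(0.12004956573854915)) (array([0.6385, 0.2009, 0.1638]), np.float64(1.1101230575531056), np.float64(0.11881655099929783))
(array([0.4135, 0.1986, 0.1585]), np.float64(1.1584297343136833), np.float64(0.11863147907183208)) (array([0.6385, 0.1985, 0.158 ]), np.float64(1.163382345465398), np.float64(0.11854016845463107))
tip obs 414.1 215.1
[412.3486 213.7346] [0.5232 0.1541 0.1619] [0.5323 0.156  0.1638]
```

```bash
cat >> h.py <<'E'
def flapangle(c,u0,u1,v0,v1):
    P=np.array([pt(c,u,v) for v in range(v0,v1,2) for u in range(u0,u1,2)])
    m=P.mean(0); n=np.linalg.svd(P-m)[2][2]; n=n*np.sign(n[2]); r=np.abs((P-m)@n)
    return np.arctan2(n[2],n[1]),n,r.mean(),m
E
python3 - <<'E'
from h import *
np.set_printoptions(precision=4,suppress=True)
# crop box x 240..370, y 320..500 
for n in ('s8','s9'):
    s=load(n); print(flapangle(s,442,470,212,250))
E
```

```text
(np.float64(0.3348197368653316), array([-0.03  ,  0.944 ,  0.3285]), np.float64(0.012399809394473648), array([0.5387, 0.2403, 0.1537]))
(np.float64(0.4583054932335415), array([-0.0608,  0.8951,  0.4416]), np.float64(0.011754338772784768), array([0.5286, 0.242 , 0.1452]))
```

Run:
```python
from h import *
np.set_printoptions(precision=3,suppress=True)
s=load('s9')
for u in (440,450,460,470): print(u,*[pt(s,u,v) for v in (212,230,245)])
```

```text
440 [0.494 0.209 0.156] [0.549 0.211 0.155] [0.592 0.213 0.155]
450 [0.477 0.231 0.147] [0.538 0.231 0.15 ] [0.578 0.232 0.147]
460 [0.461 0.253 0.139] [0.521 0.253 0.14 ] [0.565 0.253 0.14 ]
470 [0.444 0.276 0.131] [0.504 0.275 0.131] [0.549 0.274 0.131]
```

```bash
sed -i 's/for u in range(u0,u1,2)\])/for u in range(u0,u1,2) if c["range_z"][v,u]>0])/' h.py
python3 - <<'E'
from h import *
np.set_printoptions(precision=4,suppress=True)
for n in ('s8','s9'):
    s=load(n); print(flapangle(s,442,470,212,250))
E
```

```text
(np.float64(1.140177990577383), array([-0.0038,  0.4174,  0.9087]), np.float64(0.0005642430426393005), array([0.5341, 0.2411, 0.1499]))
(np.float64(1.2018406931920627), array([-0.0023,  0.3606,  0.9327]), np.float64(0.0006162956544473078), array([0.5263, 0.2424, 0.1433]))
```

The plane fit to the flap gives 1.20 rad, so it is at the stop, with the hook about 11 mm from the eye. Now I'll centre the pin, check, and pull out along its axis.

```bash
python3 -m creep '[{"dx":0,"dy":0.006,"dz":0,"wx":0,"wy":0,"wz":0},{"dx":0,"dy":0.006,"dz":0,"wx":0,"wy":0,"wz":0},{"dx":0,"dy":0,"dz":0,"wx":0,"wy":0,"wz":0}]'
python3 - <<'E'
from h import *
np.set_printoptions(precision=4,suppress=True)
p,M=tool(); print(hookpos(), env.state()['ft_force'],env.state()['wrist_torque'],'up',-M[:,0])
s=snap('scene','s10.png'); print(flapangle(s,442,470,212,250)[0])
cv2.imwrite('pics/c11.png',cv2.resize(s['color'][130:280,380:540,::-1],None,fx=4,fy=4,interpolation=cv2.INTER_CUBIC))
th=1.2;print('eye',HINGE+[0,-(.033*np.cos(th)+.139*np.sin(th)),-.033*np.sin(th)+.139*np.cos(th)])
E
```

```text
time: 9.75
tcp_pos: [0.6261, -0.0611, 0.2732]
eef_rot: [3.132, 1.329, 1.999]
ft_force: [-1.0, 6.0, -0.4]
opening: 0.0235
(array([0.5248, 0.1585, 0.1278]), np.float64(25.11414851348695), np.float64(13.842478288435348)) [-0.9759  5.9561 -0.4141] [ 1.0624  0.2137 -0.4061] up [ 0.0993 -0.2177  0.971 ]
1.2004120161012226
eye [0.526  0.1658 0.1306]
```

View pics/c11.png

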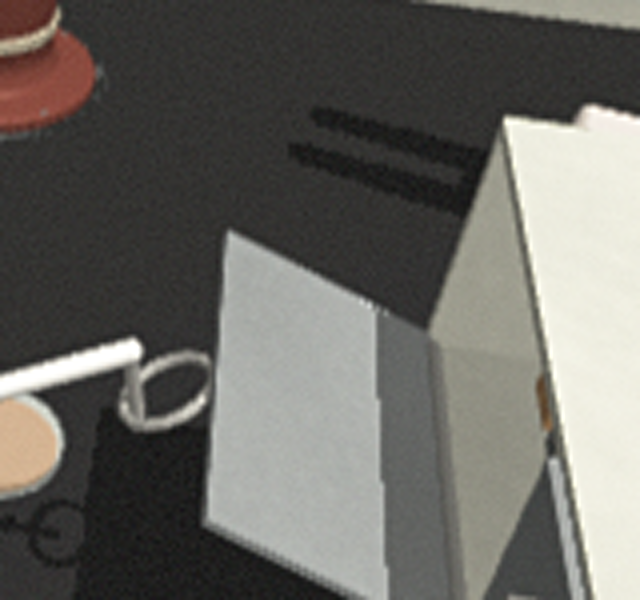

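```bash
python3 -m creep '[{"dx":0,"dy":0.008,"dz":0.001,"wx":0,"wy":0,"wz":0},{"dx":0,"dy":0.004,"dz":0.001,"wx":0,"wy":0,"wz":0},{"dx":0,"dy":0,"dz":0,"wx":0,"wy":0,"wz":0}]'
python3 - <<'E'
from h import *
np.set_printoptions(precision=4,suppress=True)
p,M=tool(); print(hookpos(), env.state()['ft_force'],env.state()['wrist_torque'],'up',-M[:,0])
s=snap('scene','s10.png'); print(flapangle(s,442,470,212,250)[0])
cv2.imwrite('pics/c12.png',cv2.resize(s['color'][130:280,380:540,::-1],None,fx=4,fy=4,interpolation=cv2.INTER_CUBIC))
E
```

```text
time: 10.1
tcp_pos: [0.6259, -0.0523, 0.2744]
eef_rot: [3.139, 1.334, 2.004]
ft_force: [0.0, -0.8, -1.7]
opening: 0.0237
(array([0.5252, 0.1668, 0.1279]), np.float64(24.954358445445582), np.float64(13.552696665166298)) [ 0.0036 -0.8286 -1.6548] [-0.3845 -0.1397 -0.0312] up [ 0.0984 -0.2127  0.9722]
1.2013799450481442
```

View pics/c12.png

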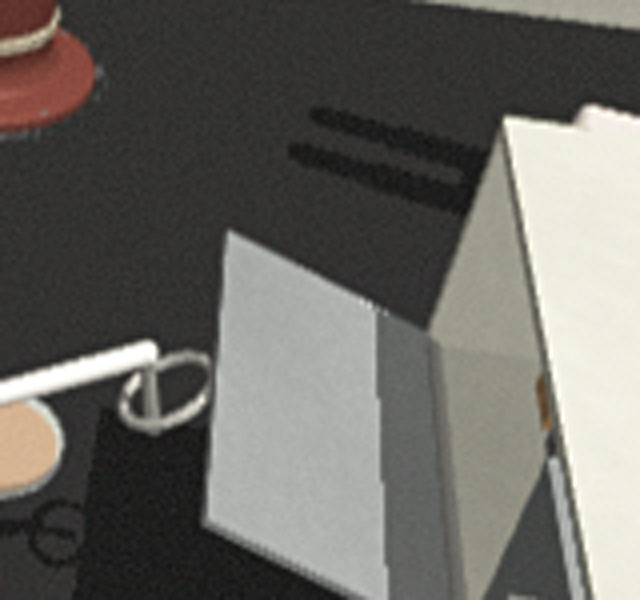

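The pin is centred and force-free (crop (152,390)). Withdrawing along its axis.

```bash
python3 -m creep '[{"dx":0.001,"dy":-0.003,"dz":0.015,"wx":0,"wy":0,"wz":0},{"dx":0.002,"dy":-0.003,"dz":0.015,"wx":0,"wy":0,"wz":0},{"dx":0.001,"dy":-0.003,"dz":0.015,"wx":0,"wy":0,"wz":0},{"dx":0.002,"dy":-0.003,"dz":0.015,"wx":0,"wy":0,"wz":0},{"dx":0.001,"dy":-0.004,"dz":0.02,"wx":0,"wy":0,"wz":0}]'
python3 - <<'E'
from h import *
np.set_printoptions(precision=4,suppress=True)
p,M=tool(); print(hookpos(), env.state()['ft_force'],env.state()['wrist_torque'],'up',-M[:,0])
s=snap('scene','s11.png'); print(flapangle(s,442,470,212,250)[0])
cv2.imwrite('pics/c13.png',cv2.resize(s['color'][130:280,340:540,::-1],None,fx=4,fy=4,interpolation=cv2.INTER_CUBIC))
E
```

```text
time: 10.65
tcp_pos: [0.6324, -0.0691, 0.354]
eef_rot: [-3.133, 1.333, 2.013]
ft_force: [-0.3, -0.7, -1.6]
opening: 0.0235
(array([0.5316, 0.1501, 0.2077]), np.float64(24.823234491256482), np.float64(13.636856785354944)) [-0.3134 -0.6657 -1.6102] [-0.3683 -0.1029 -0.0104] up [ 0.1008 -0.2131  0.9718]
1.2022861588295355
```

View pics/c13.png

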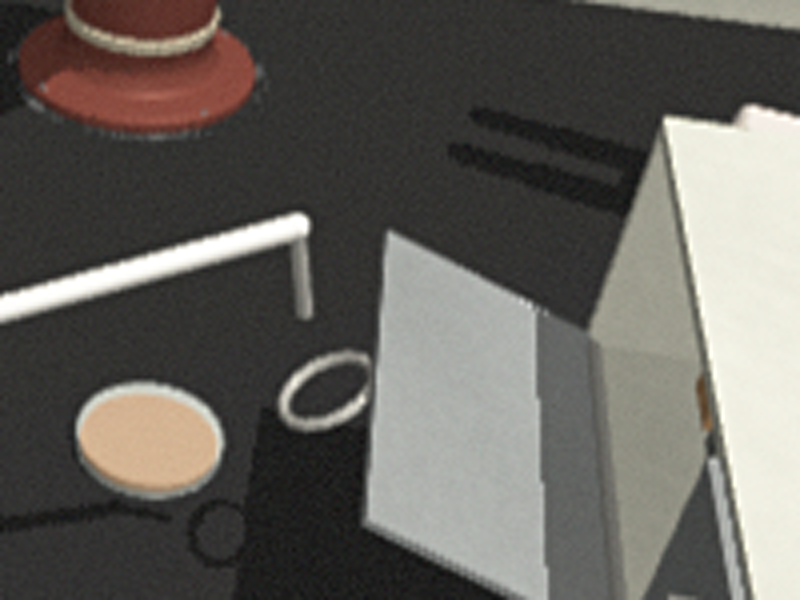

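Unhooked: the pin bottom at crop (305,315) is clear above the ring, and the flap stays at 1.20 rad. Next, back to above the stand.

Run:
```python
from h import *
np.set_printoptions(precision=4,suppress=True)
p,M=tool(); _,N=desired([0,0,0],-2.5,0)
print(delta(p,M,np.array([.6396,-.2651,.40]),N))
```

```text
[   6.25 -194.7    41.85  -13.29   -2.37  -27.18]
```

```bash
python3 -m creep '[{"dx":0.001,"dy":-0.02,"dz":0.02,"wx":-1.66,"wy":-0.3,"wz":-3.4},{"dx":0.001,"dy":-0.025,"dz":0.02,"wx":-1.66,"wy":-0.3,"wz":-3.4},{"dx":0.001,"dy":-0.025,"dz":0.01,"wx":-1.66,"wy":-0.3,"wz":-3.4},{"dx":0.001,"dy":-0.025,"dz":0,"wx":-1.66,"wy":-0.3,"wz":-3.4},{"dx":0.001,"dy":-0.025,"dz":0,"wx":-1.66,"wy":-0.3,"wz":-3.4}]'; python3 -m creep '[{"dx":0.001,"dy":-0.025,"dz":0,"wx":-1.66,"wy":-0.3,"wz":-3.4},{"dx":0,"dy":-0.025,"dz":0,"wx":-1.66,"wy":-0.3,"wz":-3.4},{"dx":0,"dy":-0.025,"dz":0,"wx":-1.66,"wy":-0.3,"wz":-3.4},{"dx":0,"dy":0,"dz":0,"wx":0,"wy":0,"wz":0},{"dx":0,"dy":0,"dz":0,"wx":0,"wy":0,"wz":0}]'
python3 - <<'E'
from h import *
np.set_printoptions(precision=4,suppress=True)
p,M=tool(); _,N=desired([0,0,0],-2.5,0); print(p,hookpos())
print(delta(p,M,np.array([.6396,-.2651,.40]),N))
s=snap('scene','s12.png');t=snap('top','t12.png')
E
```

```text
time: 11.2
tcp_pos: [0.6372, -0.1902, 0.4031]
eef_rot: [-2.958, 1.478, 1.884]
ft_force: [-0.3, -0.1, -3.0]
opening: 0.0236
time: 11.7
tcp_pos: [0.6384, -0.2642, 0.4034]
eef_rot: [-2.442, 1.563, 2.225]
ft_force: [0.2, 0.8, -2.5]
opening: 0.0237
[ 0.6384 -0.2642  0.4034] (array([ 0.6476, -0.0633,  0.2056]), np.float64(-2.6057771710366366), np.float64(0.3247101840110386))
[ 1.21 -0.9  -3.44 -0.34 -0.26  0.11]
```

View pics/s12.png

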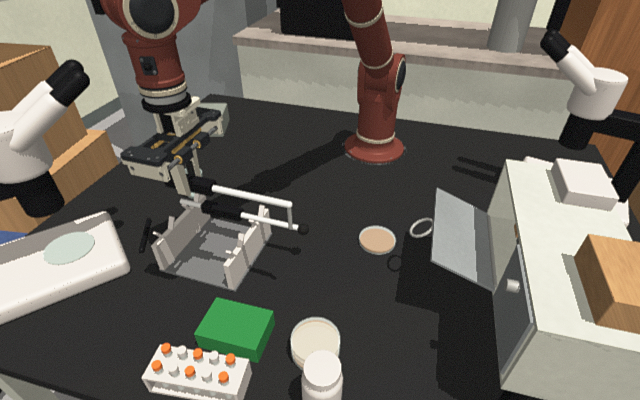

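View pics/t12.png

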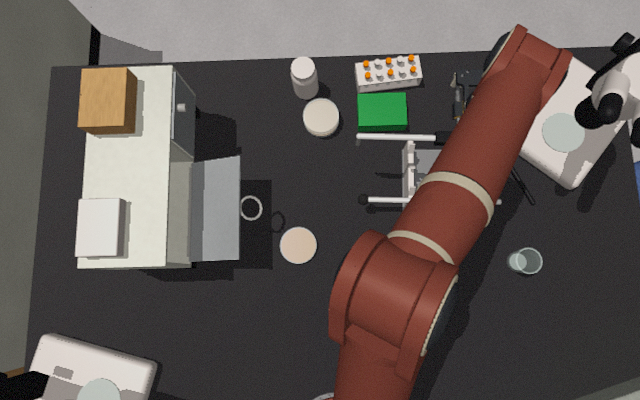

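The pole is back over the stand: tip at scene (291,204) and top (357,136), flap still down. I'll check the pole's tilt in the grip before lowering.

Run:
```python
from h import *
s=load('s12');t=load('t12')
cv2.imwrite('pics/c14.png',np.hstack([cv2.resize(s['color'][170:245,190:310,::-1],None,fx=3.3,fy=5,interpolation=cv2.INTER_CUBIC),cv2.resize(t['color'][115:190,345:465,::-1],None,fx=3.3,fy=5,interpolation=cv2.INTER_CUBIC)]))
```

```text
(no output)
```

View pics/c14.png

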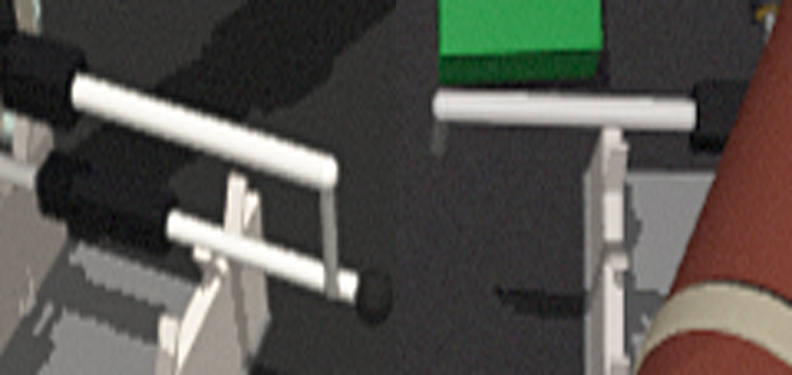

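Run:
```python
from h import *
np.set_printoptions(precision=4,suppress=True)
s=load('s12');t=load('t12'); p,M=tool()
S=lambda x,y:(190+x/3.3-.4,170+y/5-.4); T=lambda x,y:(345+(x-396)/3.3-.4,115+y/5-.4)
a,e=tri(t,T(434,105),s,S(336,172)); b,e2=tri(t,T(694,110),s,S(75,92))
print(a,e,b,e2,M.T@(a-p),M.T@(b-p), (a-b)[2]/.157)
d=a-b; print(np.degrees(np.arctan2(-d[0],d[1])))
```

```text
[ 0.6504 -0.0548  0.2382] 0.0016080250541751736 [ 0.644  -0.2108  0.2361] 0.0009804118650075285 [ 0.1669  0.0033 -0.2065] [ 0.1679  0.0035 -0.0504] 0.01362743832038419
-2.3482295062931278
```

```bash
python3 -m creep '[{"dx":0.001,"dy":-0.001,"dz":-0.035,"wx":-0.2,"wy":-0.2,"wz":0},{"dx":0,"dy":0,"dz":-0.04,"wx":0,"wy":0,"wz":0},{"dx":0,"dy":0,"dz":-0.03,"wx":0,"wy":0,"wz":0},{"dx":0,"dy":0,"dz":0,"wx":0,"wy":0,"wz":0},{"dx":0,"dy":0,"dz":0,"wx":0,"wy":0,"wz":0}]'
python3 - <<'E'
from h import *
np.set_printoptions(precision=4,suppress=True)
p,M=tool(); _,N=desired([0,0,0],-2.5,0); print(p,hookpos())
print(delta(p,M,np.array([.6395,-.2651,.2555]),N))
s=snap('scene','s13.png')
cv2.imwrite('pics/c15.png',cv2.resize(s['color'][150:290,140:320,::-1],None,fx=4,fy=4,interpolation=cv2.INTER_CUBIC))
E
```

```text
time: 12.3
tcp_pos: [0.6402, -0.2633, 0.2995]
eef_rot: [3.115, 1.568, 1.502]
ft_force: [0.7, -0.3, -0.5]
opening: 0.0234
[ 0.6402 -0.2633  0.2995] (array([ 0.6496, -0.063 ,  0.101 ]), np.float64(-2.3849731533390854), np.float64(0.1550047314026224))
[ -0.72  -1.82 -43.97  -0.15   0.01  -0.12]
```

View pics/c15.png

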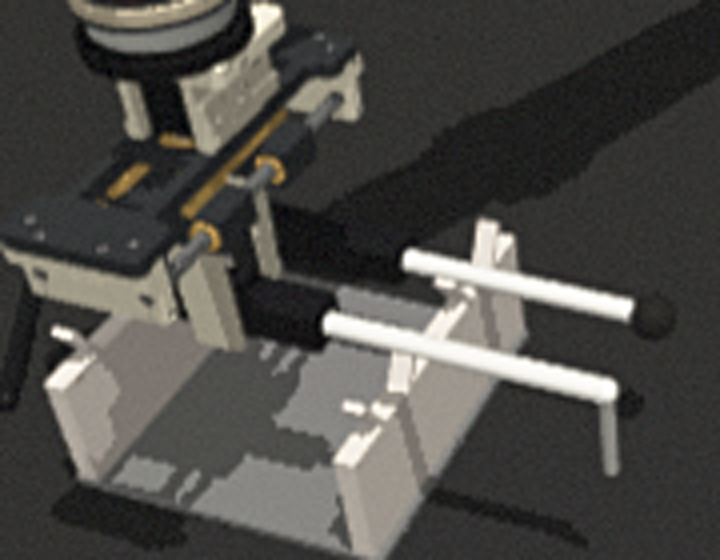

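The pole is lined up above its notch, with the shaft over the notch at crop (400,345). Lowering the last 44 mm.

```bash
python3 -m creep '[{"dx":-0.001,"dy":-0.002,"dz":-0.015,"wx":0,"wy":0,"wz":0},{"dx":0,"dy":0,"dz":-0.015,"wx":0,"wy":0,"wz":0},{"dx":0,"dy":0,"dz":-0.008,"wx":0,"wy":0,"wz":0},{"dx":0,"dy":0,"dz":0,"wx":0,"wy":0,"wz":0}]'
python3 - <<'E'
from h import *
np.set_printoptions(precision=4,suppress=True)
p,M=tool(); print(p,hookpos(),env.state()['ft_force'])
E
```

```text
time: 12.75
tcp_pos: [0.638, -0.2656, 0.2589]
eef_rot: [-2.368, 1.565, 2.301]
ft_force: [-0.9, -0.2, -3.1]
opening: 0.0234
[ 0.638  -0.2656  0.2589] (array([ 0.6468, -0.0649,  0.0607]), np.float64(-2.4700496809015613), np.float64(0.237996875475799)) [-0.8615 -0.1704 -3.0762]
```

```bash
python3 -m creep '[{"dx":0.001,"dy":0,"dz":-0.004,"wx":0,"wy":0,"wz":0},{"dx":0,"dy":0,"dz":0,"wx":0,"wy":0,"wz":0},{"dx":0,"dy":0,"dz":0,"wx":0,"wy":0,"wz":0}]'
python3 - <<'E'
from h import *
np.set_printoptions(precision=4,suppress=True)
p,M=tool(); print(p,hookpos(),env.state()['ft_force'],env.state()['wrist_torque'])
s=snap('scene','s14.png')
cv2.imwrite('pics/c16.png',cv2.resize(s['color'][170:290,140:320,::-1],None,fx=4,fy=4,interpolation=cv2.INTER_CUBIC))
E
```

```text
time: 13.05
tcp_pos: [0.6398, -0.2661, 0.2573]
eef_rot: [3.003, 1.569, 1.39]
ft_force: [-0.1, -0.7, -1.9]
opening: 0.0239
[ 0.6398 -0.2661  0.2573] (array([ 0.6494, -0.0659,  0.0587]), np.float64(-2.4473754168990784), np.float64(0.11839634457942853)) [-0.0818 -0.7199 -1.8579] [-0.1103  0.0887  0.0007]
```

View pics/c16.png

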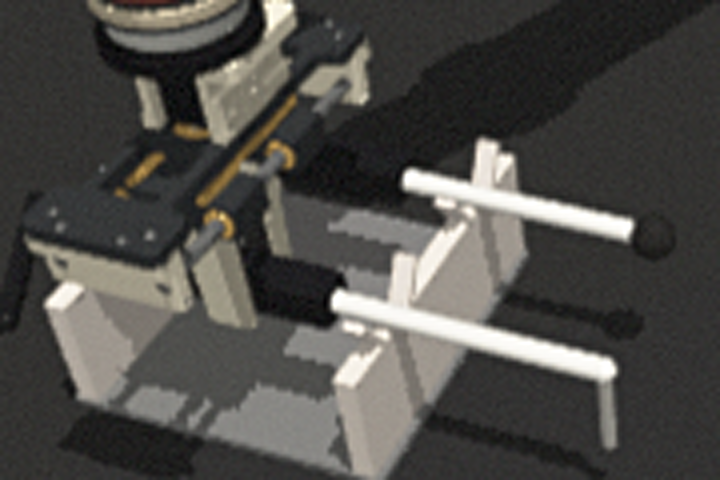

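The tip at crop (612,370) is within about 1 px of where it lay at the start. A couple of millimetres more, then release.

```bash
python3 -m creep '[{"dx":0,"dy":0,"dz":-0.002,"wx":0,"wy":0,"wz":0},{"dx":0,"dy":0,"dz":-0.001,"wx":0,"wy":0,"wz":0},{"dx":0,"dy":0,"dz":0,"wx":0,"wy":0,"wz":0}]'; python3 -m creep '[{"dx":0,"dy":0,"dz":0,"wx":0,"wy":0,"wz":0},{"dx":0,"dy":0,"dz":0,"wx":0,"wy":0,"wz":0},{"dx":0,"dy":0,"dz":0,"wx":0,"wy":0,"wz":0},{"dx":0,"dy":0,"dz":0,"wx":0,"wy":0,"wz":0},{"dx":0,"dy":0,"dz":0,"wx":0,"wy":0,"wz":0}]' 0.75 20;  python3 -m creep '[{"dx":0,"dy":0,"dz":0,"wx":0,"wy":0,"wz":0},{"dx":0,"dy":0,"dz":0,"wx":0,"wy":0,"wz":0},{"dx":0,"dy":0,"dz":0,"wx":0,"wy":0,"wz":0},{"dx":0,"dy":0,"dz":0,"wx":0,"wy":0,"wz":0}]'
```

```text
time: 13.4
tcp_pos: [0.6398, -0.2662, 0.2551]
eef_rot: [2.492, 1.569, 0.879]
ft_force: [-0.5, 0.7, 2.6]
opening: 0.0238
time: 13.9
tcp_pos: [0.6395, -0.266, 0.2538]
eef_rot: [-2.873, 1.568, 1.796]
ft_force: [-0.8, -0.4, -0.3]
opening: 0.0587
time: 14.3
tcp_pos: [0.6396, -0.266, 0.254]
eef_rot: [-2.977, 1.568, 1.692]
ft_force: [0.3, -0.0, -0.2]
opening: 0.0697
```

Force returned to zero on opening. Retreating straight up.

```bash
python3 -m creep '[{"dx":0,"dy":0,"dz":0.02,"wx":0,"wy":0,"wz":0},{"dx":0,"dy":0,"dz":0.03,"wx":0,"wy":0,"wz":0},{"dx":0,"dy":0,"dz":0.04,"wx":0,"wy":0,"wz":0},{"dx":0,"dy":0,"dz":0.05,"wx":0,"wy":0,"wz":0},{"dx":0,"dy":-0.02,"dz":0.045,"wx":0,"wy":0,"wz":0}]'; python3 -m creep '[{"dx":-0.03,"dy":-0.03,"dz":0,"wx":0,"wy":0,"wz":0},{"dx":-0.03,"dy":-0.03,"dz":0,"wx":0,"wy":0,"wz":0},{"dx":-0.03,"dy":-0.03,"dz":0,"wx":0,"wy":0,"wz":0},{"dx":0,"dy":0,"dz":0,"wx":0,"wy":0,"wz":0},{"dx":0,"dy":0,"dz":0,"wx":0,"wy":0,"wz":0}]'
python3 - <<'E'
from h import *
np.set_printoptions(precision=4,suppress=True)
s=snap('scene','s15.png');t=snap('top','t15.png');snap('wrist','w15.png')
print('flap',flapangle(s,442,470,212,250)[0])
cv2.imwrite('pics/c17.png',cv2.resize(s['color'][180:300,140:320,::-1],None,fx=4,fy=4,interpolation=cv2.INTER_CUBIC))
cv2.imwrite('pics/c18.png',cv2.resize(t['color'][130:230,340:510,::-1],None,fx=4.5,fy=4.5,interpolation=cv2.INTER_CUBIC))
E
```

```text
time: 14.8
tcp_pos: [0.6407, -0.2827, 0.4413]
eef_rot: [2.928, 1.565, 1.32]
ft_force: [0.8, 0.5, -0.3]
opening: 0.07
time: 15.3
tcp_pos: [0.5484, -0.3772, 0.4394]
eef_rot: [3.102, 1.568, 1.485]
ft_force: [1.3, 0.9, 0.7]
opening: 0.07
flap 1.19768221988952
```

View pics/c17.png

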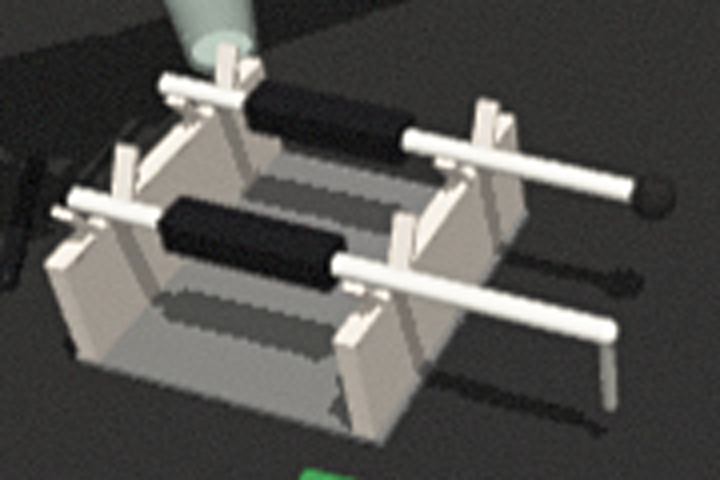

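View pics/c18.png

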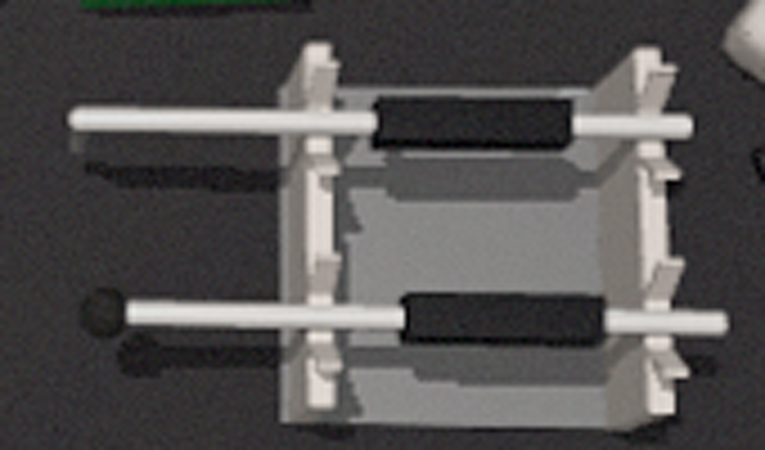

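View pics/s15.png

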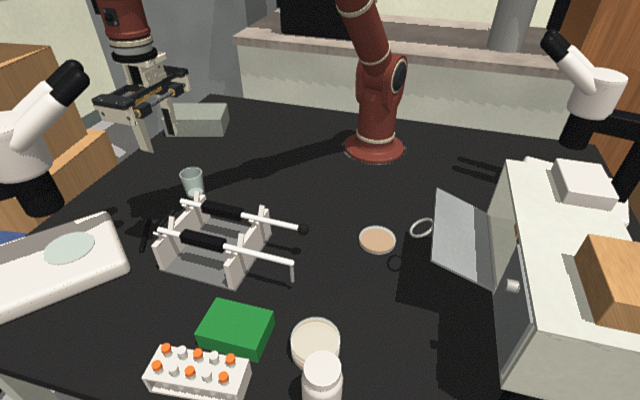

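The pole lies in its notches: tip at scene crop (617,330), handle in the top crop from (373,124) to (572,123), pin hanging. The flap is down at 1.20 rad and the arm is clear. I'll do a numeric check, then hand in.

Run:
```python
from h import *
np.set_printoptions(precision=4,suppress=True)
s=load('s15');t=load('t15')
ct=lambda x,y:(340+x/4.5-.4,130+y/4.5-.4); cs=lambda x,y:(140+x/4-.4,180+y/4-.4)
a,e=tri(t,ct(70,119),s,cs(619,330)); b,e2=tri(t,ct(692,127),s,cs(72,197)); print(a,b,e,e2,np.linalg.norm(a-b))
c=b+(a-b)*110/316; C=np.array([.586,-.265]); ax=np.radians(87.4); u=np.array([np.cos(ax),np.sin(ax)]); v=np.array([-u[1],u[0]])
print('handle',c,'stand xy',(c[:2]-C)@u,(c[:2]-C)@v,'yaw err',np.arctan2(a[1]-b[1],a[0]-b[0])-ax,'tilt',np.arcsin((a-b)[2]/.317))
print(env.state()['time']); env.job_done()
```

```text
[ 0.6492 -0.0574  0.0882] [ 0.6361 -0.3758  0.0861] 0.0009360393470810847 6.0255110218801207e-05 0.31867046402473087
handle [ 0.6407 -0.265   0.0868] stand xy 0.00248234526203259 -0.05462049684495534 yaw err 0.004099245886117764 tilt 0.0068297543651029795
15.45
the job is handed in; nothing more can be done
```

I took the hook pole from its notch, put the pin down through the wide flap's ring and pulled the flap down to its stop. I then drew the pin out, laid the pole back in the same notches and handed the job in at about 15.5 s. The hand-in returns no verdict.

**Last checks, all within limits:**
- **Flap:** 1.20 rad from upright, from a plane fit to the flap's depth points.
- **Pole position:** handle centre 87 mm above the bench, +2 mm along and −55 mm across from the stand's centre.
- **Pole angle:** within 0.01 rad of the stand's axis and level, with the pin hanging down.
- **Hooking:** the hook was about 6 mm from the eye when inserted and about 11 mm from it with the flap at the stop.
- **Robot:** gripper open and clear of everything. The highest wrist force seen was about 17 N.

**Disagreements:**
- Once gripped, the pole's tip sat about 4 mm lower than first measured, so I corrected the hook offset before hooking.
- A corner-based estimate of the flap angle read 1.16 rad where the plane fit read 1.20. I trusted the plane fit.
- The first depth fit was thrown off by missing pixels and was redone without them.
- The first move calls were refused because I left some of the numbers out of the rows.

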